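# Key the drive adapter into the pump coupling

### The job

Take the steel drive adapter off its sloping rest, stand it upright in the hole of the black holder block and let go, then take it again by its stem from above. Put its foot into the bore of the aluminium pump housing and turn it under light pressure until its key drops into the hidden coupling slot and it sits fully home; let go of it there, and leave the other things on the bench where they are.

Things in the scene. Friction and masses are not known exactly. Their poses are not given: they have to be found in the camera images.
- adapter_stem (a point): Centre of the square stem (22 x 22 mm, 60 mm long, sides parallel to this point's x and y) of the loose steel drive adapter, 0.18 to 0.34 kg. z runs along the shaft from the foot to the stem's free end. Below the stem: a square flange 34 x 34 mm, 8 mm thick, then a round foot 34 mm in diameter, 24 mm long. At the start the shaft slopes 20 degrees up towards the stem's end.
- adapter_foot (a point): Centre of the adapter's round foot face, 62 mm below adapter_stem along the shaft; same axes. From this face stands the key, a flat tang 8 mm tall, 26 mm long along x and 8 mm thick along y.
- rest: Sloping dark steel rest, fixed, 100 x 62 mm and about 60 mm high; origin at its underside, near below the lying adapter's foot. Its x axis is the horizontal direction in which the lying adapter's stem points. Two low rails and an end stop hold the foot and key; the stem lies on a pad 18 mm wide for its lowest 24 mm and overhangs freely beyond it.
- holder_mouth (a point): Centre of the mouth of the round upright hole in the black plastic holder block (top face 74 x 74 mm, 44 mm above the bench). The hole is 39 mm in diameter and goes right through; z up. An adapter standing in it hangs by the corners of its square flange on the rim, its foot face 24 mm below this point.
- holder: The holder block, fixed, 44 mm high with a foot plate 100 mm square and 6 mm thick; origin at the centre of its underside, on the hole's axis.
- housing: Aluminium pump housing, fixed: block 84 x 84 mm, 60 mm high, on a bolted foot 130 mm square and 12 mm thick; origin at the centre of its underside, on the bore's axis; z up. A short round port 28 mm in diameter sticks out of its +y side; its foot's and block's sides run along x and y. The bore's mouth faces up.
- housing_mouth (a point): Centre of the mouth of the round bore (36.4 mm in diameter) in the top of the pump housing, 60 mm above the bench; z up. With the key resting on the coupling beside the slot, the adapter's foot face is 14 mm below this point; fully home it is 22 mm below, with the flange's underside 2 mm above the housing.
- coupling_face (a point): Centre of the flat face of the dark steel coupling inside the bore, 22 mm below its mouth. One straight slot, 11.4 mm wide and 14 mm deep, runs across it. This point does not turn with it: the slot lies anywhere within 60 degrees either way of the housing's x axis, and takes the key either way round, within about 7 degrees. Light rubbing does not turn the coupling; 0.3 N m does.
- spanner: Steel spanner 160 mm long lying on the bench, a bystander.
- driver: Screwdriver 170 mm long lying on the bench, a bystander.
- bearing: Steel bearing ring 42 mm in diameter, 14 mm high, lying flat, a bystander; origin under its centre.
- socket: Small steel socket, 26 mm in diameter, 32 mm high, standing, a bystander; origin under its centre.
- spray: Grey can 60 mm in diameter, 170 mm high, a bystander; origin under its centre.
- jar: White jar 64 mm in diameter, 75 mm high, a bystander; origin under its centre.
- dish: Shallow steel dish 90 mm in diameter, 25 mm high, a bystander; origin under its centre.
Mind the look-alikes: they are no part of the job. Of the things like the housing, leave any that is green or purple; of the rest the larger one is meant.

How it is judged (in metres and radians):
On the way:
1. the adapter stands upright in the holder's hole, let go (z of adapter_foot in the frame of holder_mouth below -0.018 m and horizontal distance between adapter_foot and holder_mouth below 0.006 m and angle between adapter_foot's own z axis and vertical below 0.15 rad and contact force between the fingers and adapter below 0.2 N and linear speed of adapter below 0.02 m/s), for 0.2 s.
At the end, for the whole second after the job is handed in: the adapter stands in the pump housing's bore, let go and at rest, upright within 0.1 rad, its foot face at least 19 mm below the bore's mouth (fully home is 22 mm) and within 5 mm of its axis (z of adapter_foot in the frame of housing_mouth between -0.026 and -0.019 m and horizontal distance between adapter_foot and housing_mouth below 0.005 m and angle between adapter_foot's own z axis and vertical below 0.1 rad and contact force between the fingers and adapter below 0.2 N and linear speed of adapter below 0.02 m/s); the robot touches nothing.
It fails at once if the adapter and the pump housing press on one another with more than 120 N of contact force (all contacts added up) (contact force between adapter and housing above 120 N).
It fails at once if a bystander is moved by more than 40 mm (distance of any of spanner, driver, bearing, socket, spray, jar, dish from where it was at the start of the episode above 0.04 m).
It also fails if it takes over 72 s, if anything falls off the work surface, if the arm or the gripper's body presses on something with over 40 N, if the wrist force passes 120 N, or if a joint passes its speed limit or range.

### The arm

A 6-joint arm with a two-finger parallel gripper is mounted at the origin on the work surface. World frame = base frame: x ahead of the robot, y to its left, z up, the work surface at z = 0. Lengths are in m, angles in degrees, forces in N, time in s.
With the tool pointing down it reaches from about 0.4 to 0.825 m from the base axis. Payload 7 kg.
Tool frame: the origin (TCP) lies at the very end of the fingers, on their centre line; the grasp point (between the pads) lies r.pinch_z behind it (r.pinch_z is the distance from the TCP to the grasp point, in m); z points along the fingers, y is the direction in which the jaws open and shut (so a half turn about z gives the same grasp; the last joint's range is limited). The gripper opens to 88 mm and grips with 3 to 60 N. Pads are 19 mm wide; open, the fingers measure 130 mm over their backs; the gripper's body (78 mm by 193 mm) begins 47 mm behind the grasp point.
Start: joints at [84.803, 20.546, 0.682, 0, -70.136, -16.507], TCP at [0.25, 0.627, 0.227] pointing down, gripper open.
Joint ranges: [-176.03, 176.03], [-82.01, 121.73], [-58.28, 71.71], [-173.87, 95.51], [-174.79, -0.11], [-173.66, 173.66]. Speed limits (degrees/s): [136.94, 136.94, 172.46, 180, 180, 180].

### API

Orientations are given as [roll, pitch, yaw] about the fixed x, y, z axes, in that order (R = Rz(yaw) Ry(pitch) Rx(roll)).
In Python, from plant import r gives the robot as it stands. The module is installed in compiled form; this text tells all that it offers.
- The arm moves only by the tool servo_tool, never from a script. Its argument "steps" is a list of rows, each a list of 5 numbers: the finger opening in cm, from 0 to 8.76, then the shift along the tool's x, y, z in cm, then the turn about the tool's z in degrees. In form: [[fingers, x, y, z, spin], ...]. A call has 1 to 8 rows; each row shifts and turns the commanded pose from where the row before left it, along the tool's axes as they then stand; what a row does not reach is not made up. A row lasts 1/8 s, in which the tool goes at most 62.5 mm and 10.7 degrees, less where a joint would pass 70% of its speed; a pose out of reach is approached as far as the arm can. A call with a gripper value outside its range is refused whole. The fingers move at their own pace and stop on an object; "squeeze" is the grip in N (left out, the last holds). Time passes only in rows, so rows that do not move let the fingers close. It gives the time, the measured TCP pose, the force and the opening at its end, in the units of the state.
- r.get_state(): the state, without advancing time (a new reading comes with each control period).
- r.capture(name): name is "scene" or "top" or "wrist"; returns the picture (400x640x3 uint8, red, green, blue); there is no depth.
- r.calibration(name): a dict with "K" (3x3 intrinsics, pixels), "rvec" (rotation vector, rad) and "tvec" (3), from world to camera coordinates, as OpenCV has them; the wrist camera has in their place "tool_from_camera" (4x4, takes a point from camera to tool coordinates, whose origin is the TCP and whose axes are the flange's). Camera axes: x right, y down, z forward; pixel columns grow to the right and rows downward; lengths in m; the calibration is good to about 2 mm. The wrist camera is an equidistant fisheye: a pixel r from the principal point sees the ray r / f radians off the axis. A picture is of the moment at which its call begins: read the wrist's pose just before it. calibration takes no time and is no camera call.
- r.close_job(): hands the job in, once; it reports no verdict.
The state is a dict: "time_s": time; "joints": joint angles; "qd": joint speeds; "joint_torque": joint torques, N m; "tcp_pos": TCP position; "eef_rot": TCP orientation; "contact_force": force on the tool from outside, world axes, zero at the start; "moment": the same for the moment, N m; "gripper_width": finger opening in m.
Only numpy, scipy, OpenCV 4.12 (cv2) and the standard library are available. Lean on these libraries where they do the work, as an engineer would, in place of code of your own. Each camera call takes 0.05 s, during which the arm holds its last target.

## Working session

There is one attempt and no reset: what is moved stays moved. The work goes in short steps, Python scripts to look and compute and a tool call to move; the robot and the scene stay as the last step left them, time stands still between calls to the robot, and variables do not carry over. Pictures are saved under pics/ and viewed, and the job is handed in when it is done.

Besides the shell and the picture viewer there is one more tool, called after "Call:" as a command line: name --pt "numbers of a row" for each row, then --argument value for the rest. servo_tool: Moves the arm, as the interface text tells. Its arguments: {"type":"object","properties":{"steps":{"type":"array","items":{"type":"array","items":{"type":"number"}}},"squeeze":{"type":"number"}},"required":["steps"]}

```bash
mkdir -p pics; python3 - <<'E'
from plant import r
import cv2
print(r.get_state()); print(r.pinch_z)
for n in ("scene","top","wrist"):
    c=r.calibration(n); print(n,{k:__import__('numpy').round(v,4).tolist() if not isinstance(v,str) else v for k,v in c.items()})
    cv2.imwrite(f"pics/{n}0.png",r.capture(n)[:,:,::-1])
E
```

```text
{'time_s': 0.0, 'joints': array([ 8.48039947e+01,  2.05913921e+01,  6.33740501e-01, -2.12273554e-02,
       -7.01345910e+01, -1.65070875e+01]), 'qd': array([-0.03836235, -0.09121242, -0.04021315, -0.04302384,  0.0733668 ,
        0.10275357]), 'joint_torque': array([-5.84591580e-04, -5.82714915e+01,  2.93070155e+01,  6.99751407e+00,
        7.01569792e-03, -1.58627681e-04]), 'tcp_pos': array([0.24944865, 0.62669344, 0.22561943]), 'eef_rot': array([ 1.79905889e+02, -7.07941109e-03, -2.17103164e+01]), 'contact_force': array([ 0.52042041, -0.17949904,  0.49883775]), 'moment': array([ 0.0165036 , -0.04509572,  0.04150864]), 'gripper_width': 0.08770447194976237}
0.0188
scene {'K': [[454.5848, 0.0, 322.2349], [0.0, 454.5848, 200.7096], [0.0, 0.0, 1.0]], 'rvec': [1.1871, 2.2501, -1.0081], 'tvec': [0.3216, -0.213, 1.3712]}
top {'K': [[510.4784, 0.0, 327.5182], [0.0, 510.4784, 195.1056], [0.0, 0.0, 1.0]], 'rvec': [2.18, -2.1929, 0.0837], 'tvec': [-0.0209, 0.5556, 1.1537]}
wrist {'K': [[309.7069, 0.0, 316.8943], [0.0, 309.7069, 200.2267], [0.0, 0.0, 1.0]], 'tool_from_camera': [[-0.0002, -0.9579, -0.287, 0.078], [1.0, -0.0, -0.0007, -0.0005], [0.0007, -0.287, 0.9579, -0.1577], [0.0, 0.0, 0.0, 1.0]]}
```

View pics/scene0.png

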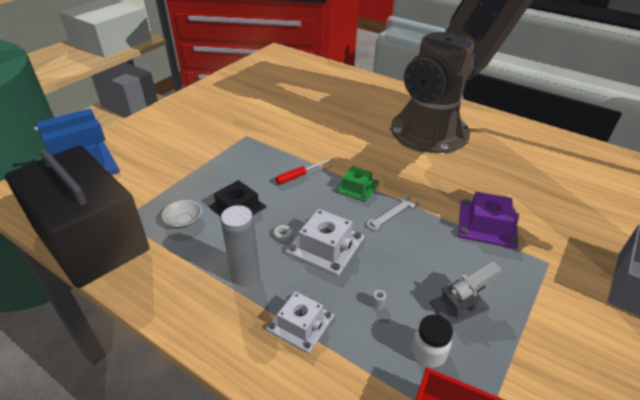

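View pics/top0.png

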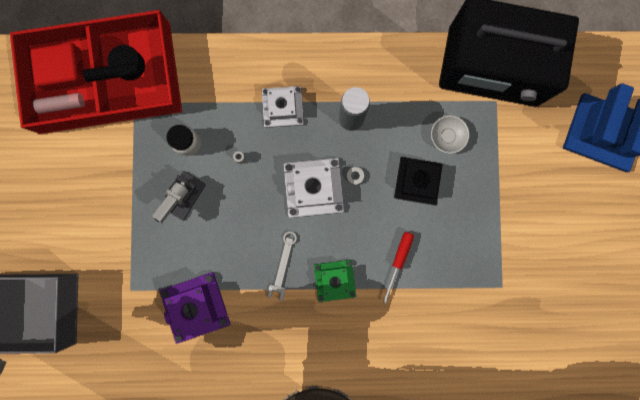

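View pics/wrist0.png

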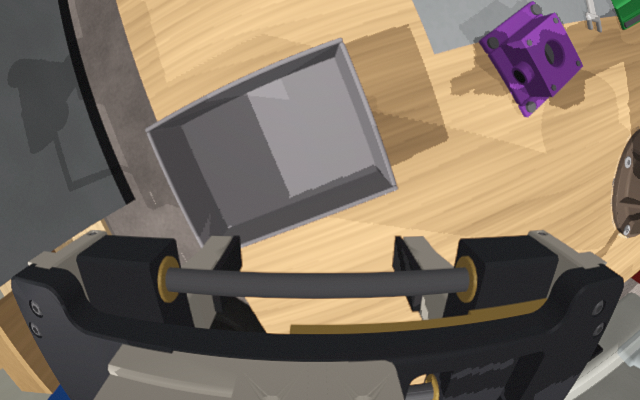

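```bash
cat > h.py <<'E'
import numpy as np, cv2
from scipy.spatial.transform import Rotation as Ro
from plant import r
def px2w(cam,uv,z):
    c=r.calibration(cam);R=cv2.Rodrigues(np.array(c['rvec'],float))[0];t=np.array(c['tvec'],float).ravel()
    d=R.T@np.linalg.inv(np.array(c['K']))@np.array([uv[0],uv[1],1.]);o=-R.T@t
    return o+d*(z-o[2])/d[2]
def w2px(cam,P):
    c=r.calibration(cam)
    return cv2.projectPoints(np.array(P,float).reshape(-1,1,3),np.array(c['rvec'],float),np.array(c['tvec'],float),np.array(c['K'],float),None)[0].reshape(-1,2)
def wpose():
    s=r.get_state();T=np.eye(4);T[:3,:3]=Ro.from_euler('xyz',s['eef_rot'],degrees=True).as_matrix();T[:3,3]=s['tcp_pos'];return T@np.array(r.calibration('wrist')['tool_from_camera'])
def wr2w(uv,z,W):
    K=np.array(r.calibration('wrist')['K']);x=(uv[0]-K[0,2])/K[0,0];y=(uv[1]-K[1,2])/K[1,1];a=np.hypot(x,y)
    d=W[:3,:3]@np.array([np.sin(a)*x/a,np.sin(a)*y/a,np.cos(a)]);o=W[:3,3];return o+d*(z-o[2])/d[2]
def w2wr(P,W):
    K=np.array(r.calibration('wrist')['K']);p=(np.asarray(P).reshape(-1,3)-W[:3,3])@W[:3,:3]
    th=np.arctan2(np.hypot(p[:,0],p[:,1]),p[:,2]);ph=np.arctan2(p[:,1],p[:,0])
    return np.stack([K[0,2]+K[0,0]*th*np.cos(ph),K[1,2]+K[1,1]*th*np.sin(ph)],1)
def crop(src,dst,x0,y0,w,h,s):
    im=cv2.imread(src)[y0:y0+h,x0:x0+w];cv2.imwrite(dst,cv2.resize(im,None,fx=s,fy=s,interpolation=cv2.INTER_CUBIC))
E
python3 - <<'E'
from h import *
for n,uv,z in [('housing',(313,185),.06),('holder',(421,179),.044),('small',(282,103),.05),('rest',(180,195),.04),('stemend',(160,216),.1),('jar',(181,138),.075),('socket',(238,156),.032),('spray',(355,100),.17),('spanner',(284,262),0),('green',(335,282),.04),('purple',(190,310),.06),('bearing',(356,175),.014),('driver',(400,265),.01),('dish',(450,134),.02)]:
    print(n,px2w('top',uv,z).round(3))
crop('pics/top0.png','pics/ctop.png',140,60,320,240,2.5)
crop('pics/top0.png','pics/crest.png',135,155,90,75,8)
crop('pics/scene0.png','pics/crest2.png',420,250,100,75,8)
E
```

```text
housing [0.575 0.008 0.06 ]
holder [ 0.589 -0.236  0.044]
small [0.764 0.078 0.05 ]
rest [0.556 0.309 0.04 ]
stemend [0.507 0.334 0.1  ]
jar [0.68  0.299 0.075]
socket [0.646 0.18  0.032]
spray [ 0.738 -0.081  0.17 ]
spanner [0.402 0.077 0.   ]
green [ 0.359 -0.04   0.04 ]
purple [0.303 0.278 0.06 ]
bearing [ 0.602 -0.091  0.014]
driver [ 0.394 -0.19   0.01 ]
dish [ 0.696 -0.309  0.02 ]
```

View pics/ctop.png

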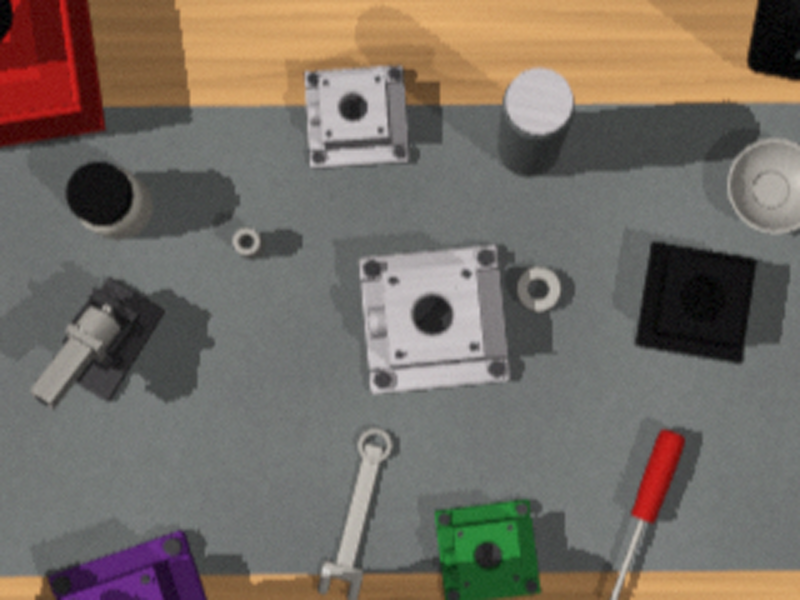

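View pics/crest.png

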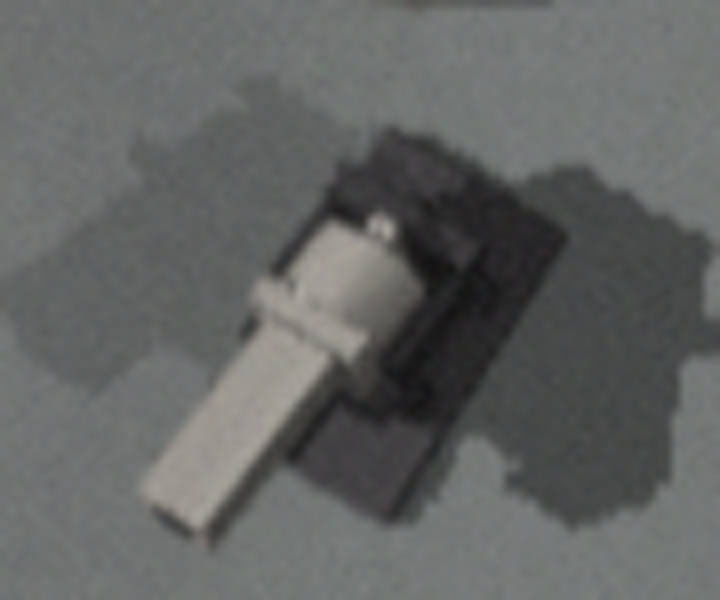

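View pics/crest2.png

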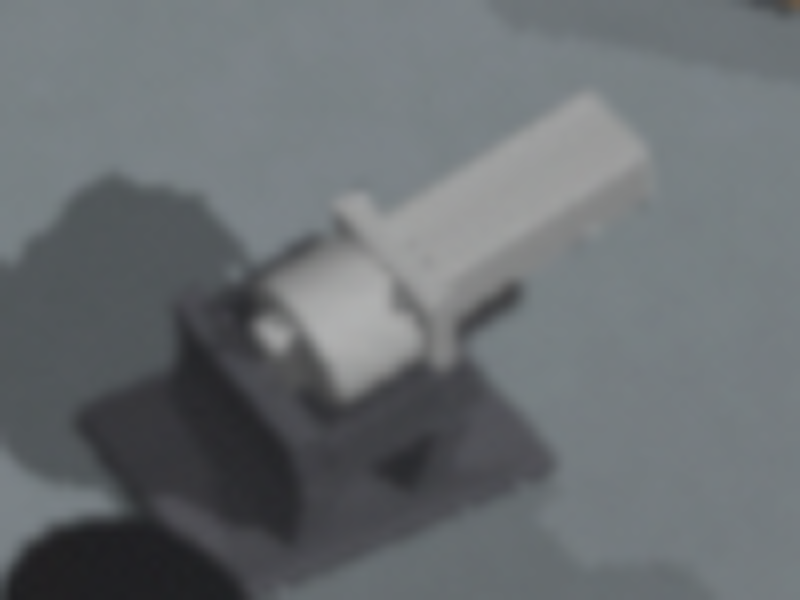

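```bash
cat > fit.py <<'E'
from h import *
from scipy.optimize import least_squares
# adapter frame: origin stem centre; here local axes: s along shaft, l lateral, u up-perp
def Rm(yaw,sl=20,roll=0):
    return Ro.from_euler('ZYX',[yaw,-sl,roll],degrees=True).as_matrix() # x along shaft
def pts(p,L): return np.array(p[:3])+np.array(L)@Rm(p[3]).T
top=[((30,11,11),(145,490)),((30,-11,11),(203,528)),((-30,11,17),None)]
# looking along the shaft toward the stem end: left lateral = +l
T=[((30,-11,11),(145,490)),((30,11,11),(208,528)),((-30,-17,17),(258,282)),((-30,17,17),(365,345)),((-30,-11,11),(262,322)),((-30,11,11),(335,352))]
S=[((30,11,11),(590,92)),((30,-11,11),(650,155)),((-30,17,17),(350,200)),((30,-11,-11),(652,190)),((-30,11,11),(388,215))]
E
python3 - <<'E'
from fit import *
best=None
for sg in (1,-1):
  def f(p):
    o=[]
    for L,c in T:
        L=np.array(L)*[1,sg,1]/1e3; o+=list((w2px('top',pts(p,[L]))[0]-(np.array(c)/8+[135-.45,155-.45])))
    for L,c in S:
        L=np.array(L)*[1,-sg,1]/1e3 if 0 else np.array(L)*[1,sg,1]/1e3; o+=list((w2px('scene',pts(p,[L]))[0]-(np.array(c)/8+[420-.45,250-.45])))
    return np.array(o)
  s=least_squares(f,[.52,.32,.08,135],x_scale=[.01,.01,.01,5],loss='soft_l1')
  print(sg,s.x.round(4),s.cost); print(s.fun.reshape(-1,2).round(1).tolist())
E
```

```text
1 [5.244000e-01 3.317000e-01 7.090000e-02 1.505827e+02] 6.368065396680591
[[-0.4, -0.3], [0.5, -0.1], [-1.0, 1.2], [-1.0, 0.9], [1.2, -1.4], [0.7, -0.3], [-0.5, -0.6], [0.3, -0.4], [1.4, -0.7], [0.0, 1.0], [-1.0, 1.2]]
-1 [5.258000e-01 3.305000e-01 7.620000e-02 1.100494e+02] 110.57292261364253
[[0.4, 0.3], [-10.8, -14.1], [15.0, 19.7], [-3.6, -2.8], [13.4, 12.6], [1.0, -0.6], [7.5, 13.2], [-0.6, -3.6], [2.8, 1.1], [0.3, 0.0], [-1.5, -1.0]]
```

```bash
cat >> h.py <<'E'
def togo(x,y,z,yaw):
    s=r.get_state();R=Ro.from_euler('xyz',s['eef_rot'],degrees=True).as_matrix();d=R.T@(np.array([x,y,z])-s['tcp_pos'])*100
    y0=s['eef_rot'][2];print('shift cm in tool axes now',d.round(2),'spin',round(((y0-yaw+180)%360)-180,2),'| tool state',s['time_s'],s['tcp_pos'].round(4),s['eef_rot'].round(2),s['contact_force'].round(2),s['gripper_width'].round(4))
    a=np.radians(yaw);X=np.array([np.cos(a),np.sin(a),0]);Y=np.array([np.sin(a),-np.cos(a),0]);D=np.array([x,y,z])-s['tcp_pos'];print('after spin:',(100*np.array([D@X,D@Y,-D[2]])).round(2))
def wcap(name):
    W=wpose();im=r.capture('wrist');cv2.imwrite(f'pics/{name}.png',im[:,:,::-1]);np.save(f'pics/{name}.npy',W);return W
E
python3 -c "
from h import *
togo(.5095,.3403,.22,-31)"
```

```text
Traceback (most recent call last):
  File "h.py", line 24, in togo
    y0=s['eef_rot'][2];print('shift cm in tool axes now',d.round(2),'spin',round(((y0-yaw+180)%360)-180,2),'| tool state',s['time_s'],s['tcp_pos'].round(4),s['eef_rot'].round(2),s['contact_force'].round(2),s['gripper_width'].round(4))
                                                                                                                                                                                                              ^^^^^^^^^^^^^^^^^^^^^^^^
AttributeError: 'float' object has no attribute 'round'
```

```bash
sed -i "s/s\['gripper_width'\].round(4)/round(s['gripper_width'],4)/" h.py
python3 -c "
from h import *
togo(.5095,.3403,.22,-31)"
```

```text
shift cm in tool axes now [34.75 17.    0.61] spin 9.29 | tool state 0.15 [0.2495 0.6268 0.2258] [ 1.7992e+02 -1.0000e-02 -2.1710e+01] [ 0.39 -0.24  0.32] 0.0876
after spin: [37.04 11.17  0.58]
```

Call:
servo_tool --pt "8.76 0 0 0 9.3" --pt "8.76 5.3 1.6 0.1 0" --pt "8.76 5.3 1.6 0.1 0" --pt "8.76 5.3 1.6 0.1 0" --pt "8.76 5.3 1.6 0.1 0" --pt "8.76 5.3 1.6 0.1 0" --pt "8.76 5.3 1.6 0.1 0" --pt "8.76 5.2 1.6 0 0"

```text
time_s: 1.15
tcp_pos: [0.51, 0.339, 0.2204]
eef_rot: [180.0, 0.0, -31.0]
contact_force: [1.1, 0.7, 0.2]
gripper_width: 0.0875
```

Call:
servo_tool --pt "8.76 0 0 0 0" --pt "8.76 0 0 0 0"

```text
time_s: 1.4
tcp_pos: [0.5091, 0.3403, 0.2203]
eef_rot: [180.0, 0.0, -31.1]
contact_force: [0.8, 0.8, 1.2]
gripper_width: 0.0876
```

```bash
python3 -c "
from h import *
W=wcap('w1');togo(.5095,.3403,.22,-31);print(w2wr([.5095,.3403,.0765],W))"
```

```text
shift cm in tool axes now [0.09 0.01 0.04] spin 0.0 | tool state 1.45 [0.5087 0.3408 0.2204] [ 1.7999e+02  1.0000e-02 -3.1000e+01] [-0.24  0.63 -1.15] 0.0872
after spin: [0.09 0.01 0.04]
[[317.38261168 188.00352423]]
```

View pics/w1.png

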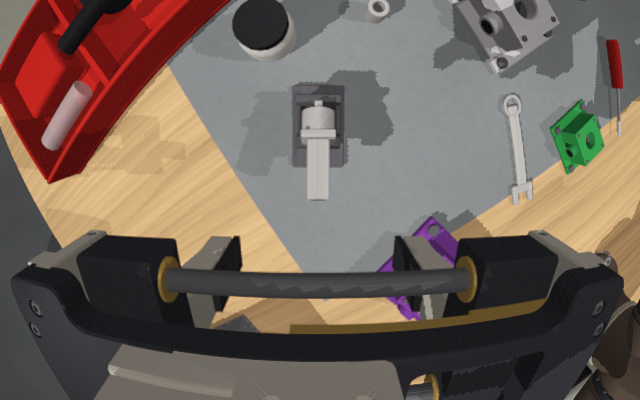

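```bash
python3 -c "
from h import *
crop('pics/w1.png','pics/w1c.png',270,70,100,75+70,5.5)
W=np.load('pics/w1.npy')
from fit import pts
p=[.5244,.3317,.0709,150.6]
for L in [(30,-11,11),(30,11,11),(-30,17,17),(-30,-17,17),(-62,0,17),(30,11,-11),(30,-11,-11)]: print(L,((w2wr(pts(p,[np.array(L)/1e3]),W)[0]-[270,70]+.4)*5.5).round(0))
"
```

```text
(30, -11, 11) [202. 714.]
(30, 11, 11) [328. 711.]
(-30, 17, 17) [352. 369.]
(-30, -17, 17) [159. 374.]
(-62, 0, 17) [251. 202.]
(30, 11, -11) [324. 718.]
(30, -11, -11) [208. 721.]
```

View pics/w1c.png

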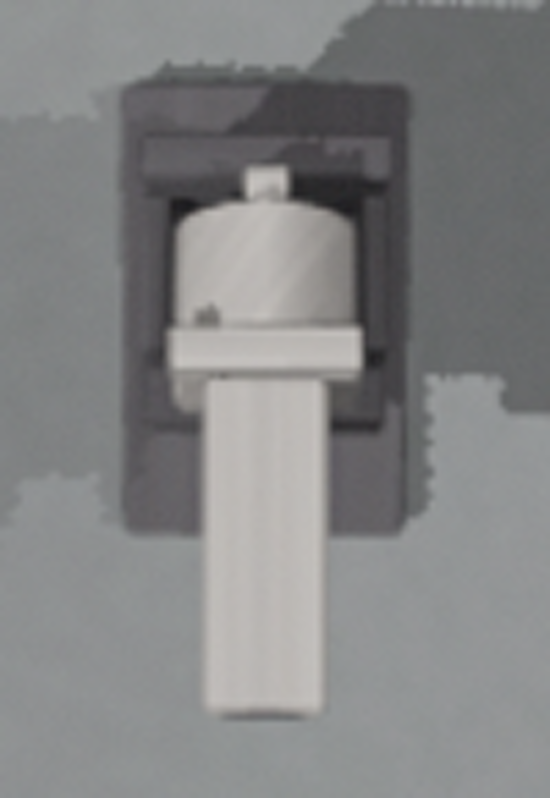

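Call:
servo_tool --pt "8.76 0.1 0 4 0" --pt "8.76 0 0 4 0" --pt "8.76 0 0 4 0" --pt "8.76 0 0 3 0" --pt "8.76 0 0 1.2 0" --pt "8.76 0 0 0 0" --pt "8.76 0 0 0 0"

```text
time_s: 2.33
tcp_pos: [0.5104, 0.341, 0.0599]
eef_rot: [-179.9, -0.0, -31.0]
contact_force: [-0.2, 0.2, 0.5]
gripper_width: 0.0875
```

```bash
python3 -c "
from h import *
W=wcap('w2');togo(.5099,.3404,.0583,-31)
crop('pics/w2.png','pics/w2c.png',170,60,300,220,2.6)"
```

```text
shift cm in tool axes now [-0.02  0.08  0.18] spin 0.03 | tool state 2.375 [0.5105 0.341  0.0601] [-1.7987e+02 -3.0000e-02 -3.0970e+01] [ 1.44 -0.31  0.62] 0.0878
after spin: [-0.02  0.08  0.18]
```

View pics/w2c.png

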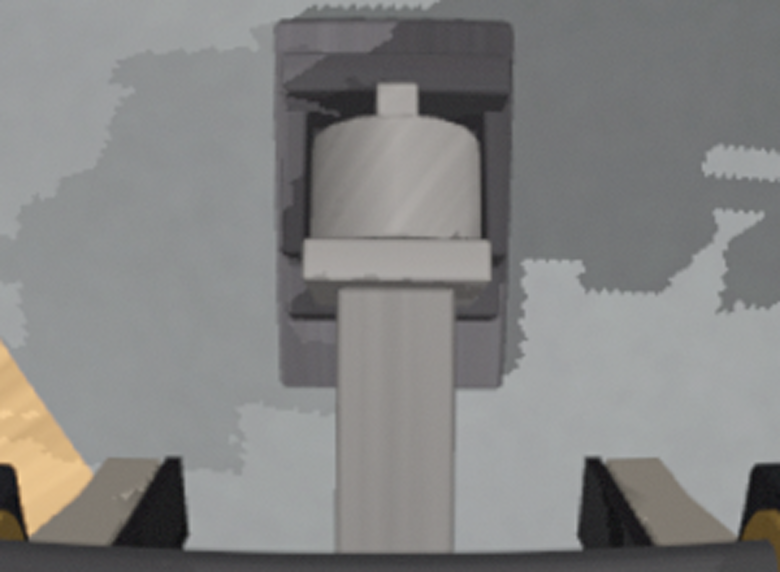

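Call:
servo_tool --pt "8.76 0 0.22 0.15 0" --pt "8.76 0 0 0 0" --pt "1.8 0 0 0 0" --pt "1.8 0 0 0 0" --pt "1.8 0 0 0 0" --pt "1.8 0 0 0 0" --pt "1.8 0 0 0 0" --pt "1.8 0 0 0 0" --squeeze 40

```text
time_s: 3.38
tcp_pos: [0.5088, 0.3382, 0.057]
eef_rot: [180.0, 0.0, -31.0]
contact_force: [0.1, -0.2, 0.1]
gripper_width: 0.033
```

Call:
servo_tool --pt "1.8 0 0 0 0" --pt "1.8 0 0 0 0" --pt "1.8 0 0 0 0" --pt "1.8 0 0 0 0"

```text
time_s: 3.88
tcp_pos: [0.5088, 0.3381, 0.057]
eef_rot: [-180.0, -0.0, -31.0]
contact_force: [0.5, -0.2, -0.5]
gripper_width: 0.022
```

Gripped at 22 mm. Lift slowly.

Call:
servo_tool --pt "1.8 0 0 -0.5 0" --pt "1.8 0 0 -1.5 0" --pt "1.8 0 0 -3 0" --pt "1.8 0 0 -3 0" --pt "1.8 0 0 -3 0" --pt "1.8 0 0 0 0"

```text
time_s: 4.62
tcp_pos: [0.51, 0.3393, 0.1708]
eef_rot: [-179.7, -0.1, -31.0]
contact_force: [-0.7, 0.1, -3.3]
gripper_width: 0.0214
```

```bash
python3 -c "
from h import *
W=wcap('w3');togo(.5099,.3404,.0583,-31)
cv2.imwrite('pics/s3.png',r.capture('scene')[:,:,::-1])
crop('pics/s3.png','pics/s3c.png',380,150,180,180,3.3)
crop('pics/w3.png','pics/w3c.png',170,60,300,220,2.6)"
```

```text
shift cm in tool axes now [-0.02 -0.16 11.05] spin -0.01 | tool state 4.675 [0.5091 0.3386 0.1688] [-1.7983e+02 -1.0000e-02 -3.1010e+01] [-0.47  0.32 -2.92] 0.0219
after spin: [-0.02 -0.19 11.05]
```

View pics/w3c.png

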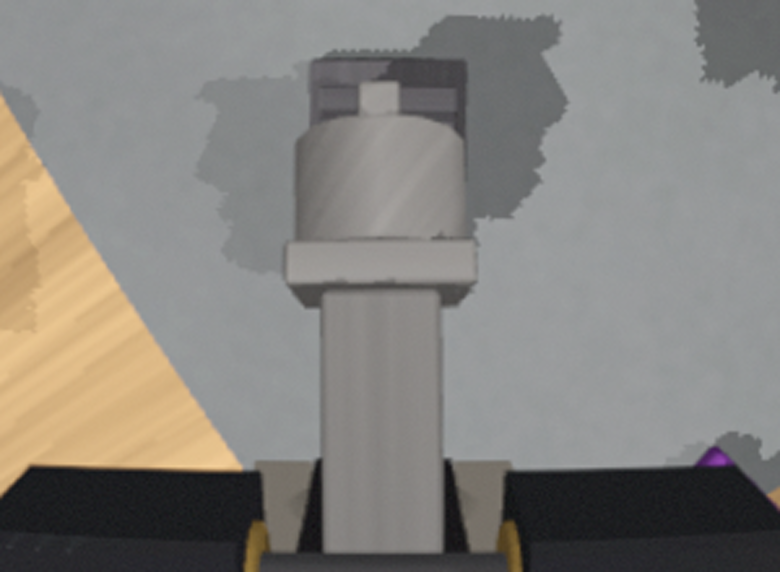

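View pics/s3c.png

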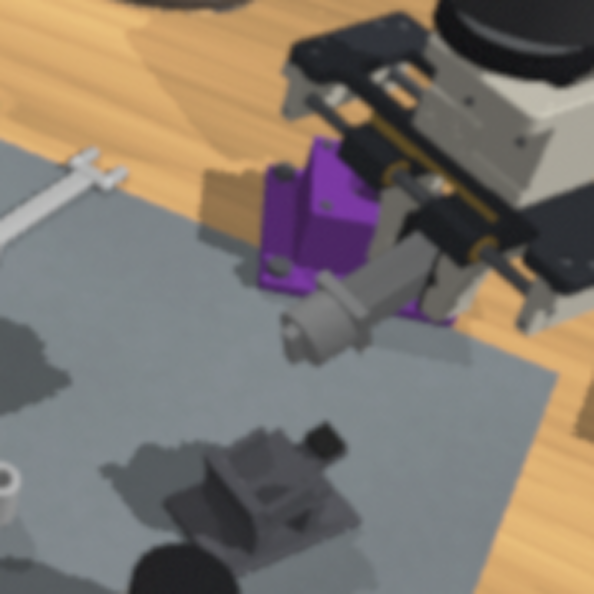

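Call:
servo_tool --pt "1.8 2 3.4 0 0" --pt "1.8 2 3.4 0 0" --pt "1.8 2 3.4 0 0" --pt "1.8 2.2 3.4 1 0" --pt "1.8 0 0 3 0" --pt "1.8 0 0 3 0" --pt "1.8 0 0 1.2 0" --pt "1.8 0 0 0 0"

```text
time_s: 5.72
tcp_pos: [0.5084, 0.1789, 0.0841]
eef_rot: [179.9, 0.0, -31.0]
contact_force: [-0.2, -0.6, -2.4]
gripper_width: 0.0219
```

Call:
servo_tool --pt "1.8 0 0 0 0" --pt "1.8 0 0 0 0" --squeeze 15

```text
time_s: 5.98
tcp_pos: [0.5096, 0.1799, 0.086]
eef_rot: [-179.9, -0.0, -31.0]
contact_force: [0.0, 0.2, -2.2]
gripper_width: 0.0217
```

```bash
python3 -c "
from h import *
W=wcap('w4');togo(.51,.18,.087,-31)
crop('pics/w4.png','pics/w4c.png',170,60,300,220,2.6)"
```

```text
shift cm in tool axes now [ 0.03 -0.05 -0.1 ] spin 0.01 | tool state 6.025 [0.5095 0.1798 0.086 ] [-1.7991e+02 -3.0000e-02 -3.0990e+01] [ 0.9  -0.07 -2.15] 0.0218
after spin: [ 0.03 -0.05 -0.1 ]
```

View pics/w4c.png

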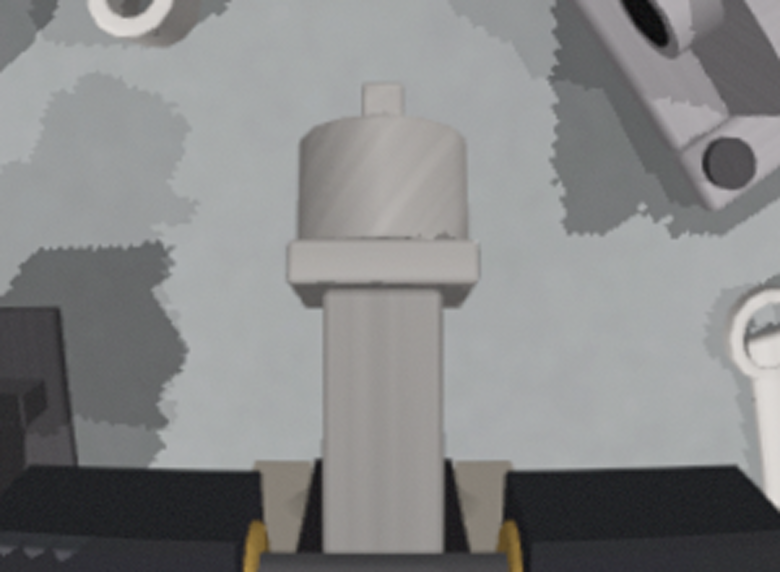

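Call:
servo_tool --pt "1.8 0 0 0 0" --pt "1.8 0 0 0 0" --pt "1.8 0 0 0 0" --squeeze 8

```text
time_s: 6.4
tcp_pos: [0.509, 0.1793, 0.0851]
eef_rot: [-180.0, -0.0, -31.0]
contact_force: [-0.4, 0.2, -2.0]
gripper_width: 0.0216
```

```bash
python3 -c "
from h import *
W=wcap('w5');togo(.51,.18,.087,-31)
crop('pics/w5.png','pics/w5c.png',170,60,300,220,2.6)"
```

```text
shift cm in tool axes now [ 0.05 -0.11 -0.19] spin -0.0 | tool state 6.45 [0.509  0.1793 0.0851] [180.  -0. -31.] [ 0.24  0.49 -1.92] 0.022
after spin: [ 0.05 -0.11 -0.19]
```

View pics/w5c.png

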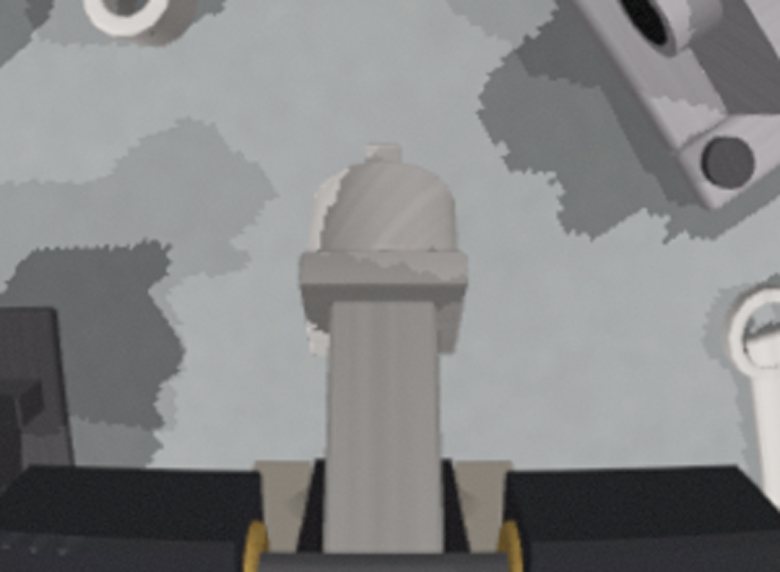

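Call:
servo_tool --pt "1.8 0 0 0 0" --pt "1.8 0 0 0 0" --pt "1.8 0 0 0 0" --pt "1.8 0 0 0 0" --pt "1.8 0 0 0 0" --pt "1.8 0 0 0 0" --squeeze 7

```text
time_s: 7.2
tcp_pos: [0.509, 0.1793, 0.0851]
eef_rot: [180.0, 0.0, -31.0]
contact_force: [0.2, 0.6, -2.4]
gripper_width: 0.0221
```

```bash
python3 -c "
from h import *
W=wcap('w6');togo(.51,.18,.087,-31)
crop('pics/w6.png','pics/w6c.png',170,60,300,220,2.6)"
```

```text
shift cm in tool axes now [ 0.05 -0.11 -0.19] spin -0.0 | tool state 7.25 [0.509  0.1793 0.0851] [-180.    0.  -31.] [-0.17 -0.46 -3.21] 0.0221
after spin: [ 0.05 -0.11 -0.19]
```

View pics/w6c.png

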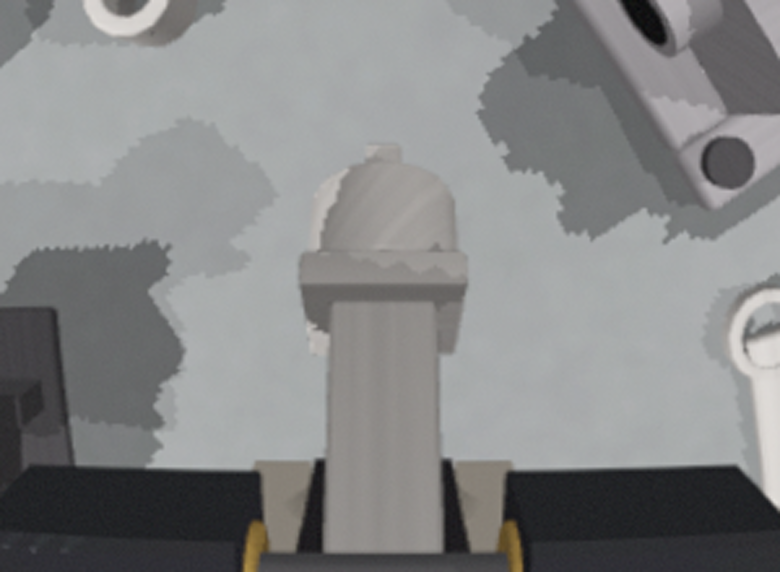

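Call:
servo_tool --pt "1.8 0 0 0 0" --pt "1.8 0 0 0 0" --pt "1.8 0 0 0 0" --pt "1.8 0 0 0 0" --squeeze 5

```text
time_s: 7.75
tcp_pos: [0.509, 0.1793, 0.0851]
eef_rot: [180.0, -0.0, -31.0]
contact_force: [-0.5, 0.5, -1.8]
gripper_width: 0.022
```

```bash
python3 -c "
from h import *
W=wcap('w7');togo(.51,.18,.087,-31)
crop('pics/w7.png','pics/w7c.png',170,60,300,220,2.6)"
```

```text
shift cm in tool axes now [ 0.05 -0.11 -0.19] spin -0.0 | tool state 7.8 [0.5091 0.1793 0.0851] [-180.   -0.  -31.] [-0.13  0.16 -2.33] 0.0221
after spin: [ 0.05 -0.11 -0.19]
```

View pics/w7c.png

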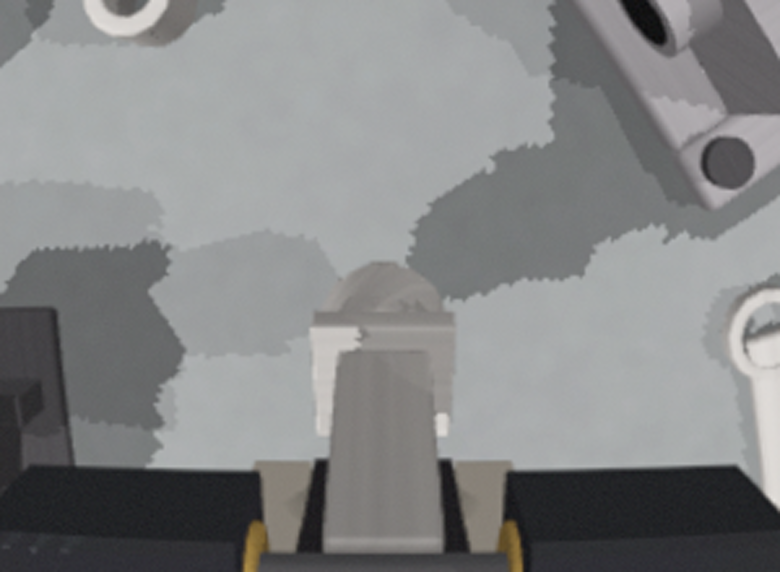

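Call:
servo_tool --pt "1.8 0 0 0 0" --pt "1.8 0 0 0 0" --pt "1.8 0 0 0 0" --squeeze 4

```text
time_s: 8.18
tcp_pos: [0.509, 0.1793, 0.0851]
eef_rot: [-180.0, -0.0, -31.0]
contact_force: [-0.3, -0.3, -2.7]
gripper_width: 0.022
```

```bash
python3 -c "
from h import *
W=wcap('w8');togo(.51,.18,.087,-31)
crop('pics/w8.png','pics/w8c.png',170,60,300,220,2.6)
cv2.imwrite('pics/s8.png',r.capture('scene')[:,:,::-1])
crop('pics/s8.png','pics/s8c.png',340,150,180,180,3.3)"
```

```text
shift cm in tool axes now [ 0.05 -0.1  -0.19] spin 0.0 | tool state 8.225 [0.5091 0.1794 0.0851] [-180.   -0.  -31.] [-0.04  0.26 -3.31] 0.0217
after spin: [ 0.05 -0.1  -0.19]
```

View pics/w8c.png

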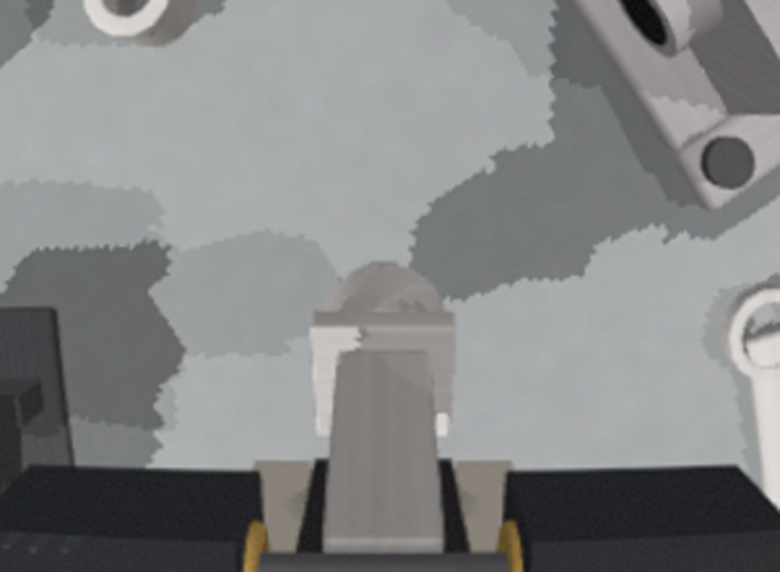

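View pics/s8c.png

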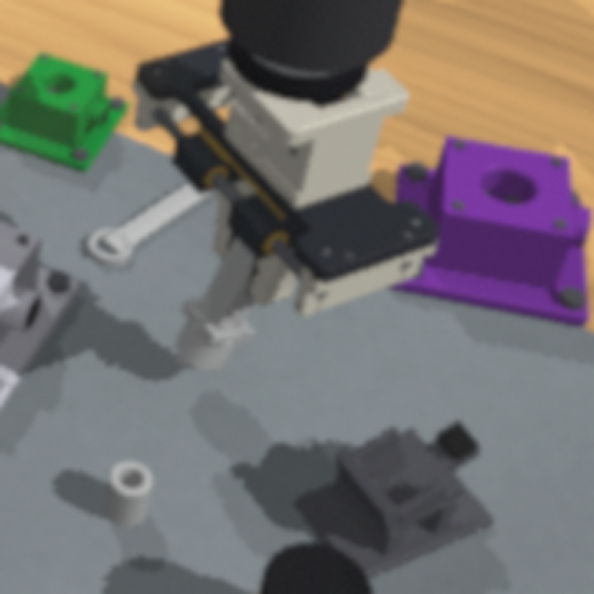

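Call:
servo_tool --pt "1.8 0 0 0 0" --pt "1.8 0 0 0 0" --pt "1.8 1.5 0 0 0" --pt "1.8 -1.5 0 0 0" --pt "1.8 1.5 0 0 0" --pt "1.8 -1.5 0 0 0" --pt "1.8 0 0 0 0" --squeeze 3

```text
time_s: 9.15
tcp_pos: [0.5084, 0.1794, 0.085]
eef_rot: [180.0, 0.0, -31.0]
contact_force: [-0.1, 0.2, -2.4]
gripper_width: 0.022
```

```bash
python3 -c "
from h import *
W=wcap('w9');togo(.51,.18,.087,-31)
crop('pics/w9.png','pics/w9c.png',170,60,300,220,2.6)"
```

```text
shift cm in tool axes now [ 0.08 -0.11 -0.19] spin 0.03 | tool state 9.2 [0.5087 0.1794 0.0851] [180.     0.   -30.97] [-0.6   0.37 -2.08] 0.0224
after spin: [ 0.08 -0.11 -0.19]
```

View pics/w9c.png

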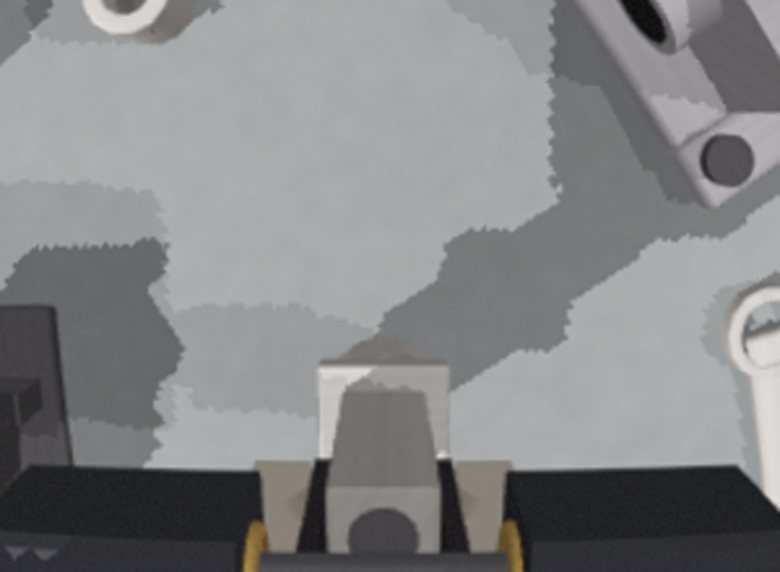

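```bash
cat > hang.py <<'E'
from h import *
from scipy.optimize import least_squares
def hang(W,obs,T=None,yaw=-31):
    # params: tool-x offset, tool-y offset, z of stem top centre, slope deg (90=vertical), foot leading +tool x
    s=r.get_state();R=Ro.from_euler('xyz',[180,0,yaw],degrees=True).as_matrix();t=s['tcp_pos']
    def P(p,L):
        a=np.radians(p[3]);L=np.array(L)/1e3
        ax=np.array([-np.cos(a),0,-np.sin(a)]) # towards stem end in tool coords (tool z down)
        up=np.array([np.sin(a),0,-np.cos(a)]) # 'upper' face normal: at a=90 -> +tool x
        return t+R@(np.array(p[:3])/1e3+L[0]*ax+L[1]*np.array([0,1,0])+L[2]*up)
    f=lambda p: np.concatenate([w2wr(P(p,L),W)[0]-uv for L,uv in obs])
    q=least_squares(f,[0,0,0,80],x_scale=[5,5,5,10],loss='soft_l1');
    return q.x,q.fun.reshape(-1,2),R@(np.array(q.x[:3])/1e3)+t
E
python3 - <<'E'
from hang import *
W=np.load('pics/w9.npy');c=lambda x,y:np.array([x,y])/2.6+[170-.3,60-.3]
obs=[((-30,-17,17),c(319,365)),((-30,17,17),c(448,365)),((30,-11,11),c(327,487)),((30,11,11),c(440,487)),((-30,-11,11),c(345,391)),((-30,11,11),c(423,391))]
print(*hang(W,obs))
E
```

```text
[-0.91295987 -0.21958248 15.40415321 89.66798358] [[ 0.01468228  0.8698717 ]
 [-0.01135424  0.87613695]
 [ 0.19024765 -0.02139349]
 [-0.07591311 -0.0183932 ]
 [-1.11972853 -0.82786876]
 [ 0.73455417 -0.82405446]] [0.50807877 0.18008499 0.06971184]
```

Call:
servo_tool --pt "1.8 0 0 0.5 0" --pt "1.8 0 0 0.5 0" --pt "1.8 0 0 0.5 0" --pt "1.8 0 0 0.3 0" --pt "1.8 0 0 0 0" --squeeze 3

```text
time_s: 9.82
tcp_pos: [0.5091, 0.1794, 0.0667]
eef_rot: [-180.0, 0.0, -31.0]
contact_force: [0.6, -0.2, -0.2]
gripper_width: 0.0219
```

Call:
servo_tool --pt "1.8 0 0 0 0" --pt "1.8 0 0 0 0" --pt "1.8 0 0 0 0" --squeeze 30

```text
time_s: 10.2
tcp_pos: [0.5086, 0.1791, 0.0668]
eef_rot: [180.0, 0.0, -31.0]
contact_force: [-0.5, -0.3, -2.6]
gripper_width: 0.0217
```

```bash
python3 -c "
from h import *
W=wcap('w10');togo(.51,.18,.087,-31)
crop('pics/w10.png','pics/w10c.png',170,60,300,220,2.6)"
```

```text
shift cm in tool axes now [ 0.07 -0.14 -2.02] spin -0.02 | tool state 10.25 [0.5086 0.1791 0.0668] [ 1.7996e+02  3.0000e-02 -3.1020e+01] [ 0.17  0.18 -1.93] 0.0217
after spin: [ 0.07 -0.14 -2.02]
```

View pics/w10c.png

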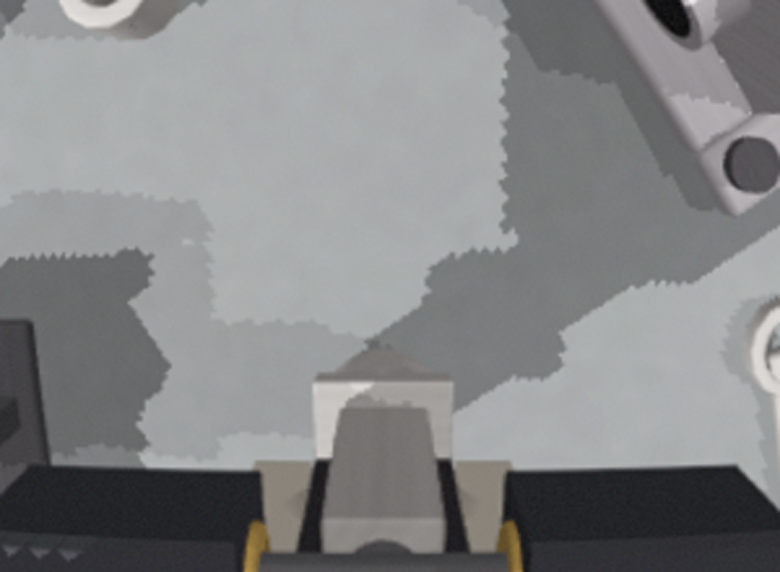

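```bash
python3 - <<'E'
from hang import *
W=np.load('pics/w10.npy');c=lambda x,y:np.array([x,y])/2.6+[170-.3,60-.3]
obs=[((-30,-17,17),c(313,380)),((-30,17,17),c(452,380)),((30,-11,11),c(323,518)),((30,11,11),c(443,518)),((-30,-11,11),c(341,408)),((-30,11,11),c(428,408))]
print(*hang(W,obs))
E
```

```text
[-0.40746367 -0.49358544  1.66746596 89.72589221] [[ 0.60220499  1.00726193]
 [-0.03902187  0.98165308]
 [-0.22417217  0.00810018]
 [ 0.53638698 -0.01666408]
 [-0.70568575 -0.97588767]
 [-0.26241975 -0.99247181]] [0.50853339 0.17976846 0.06511683]
```

Call:
servo_tool --pt "1.8 0 0 -4 0" --pt "1.8 0 0 -5 0" --pt "1.8 0 0 -4 0" --pt "1.8 3.7 5.2 0 0" --pt "1.8 3.7 5.2 0 0" --pt "1.8 3.7 5.2 0 0" --pt "1.8 3.7 5.2 0 0" --pt "1.8 3.7 5.2 0 0"

```text
time_s: 11.25
tcp_pos: [0.5326, -0.1341, 0.197]
eef_rot: [-180.0, 0.0, -31.0]
contact_force: [0.6, -0.3, -2.5]
gripper_width: 0.0218
```

Call:
servo_tool --pt "1.8 3.7 5.4 0 0" --pt "1.8 0 0 0 0" --pt "1.8 0 0 0 0"

```text
time_s: 11.62
tcp_pos: [0.5362, -0.1949, 0.1965]
eef_rot: [180.0, 0.1, -31.1]
contact_force: [-0.3, 0.7, -2.5]
gripper_width: 0.022
```

```bash
python3 -c "
from h import *
print(r.get_state()['joints'].round(1))
W=wcap('w11');togo(.589,-.236,.2,-31)
print(w2wr([.589,-.236,.044],W))
cv2.imwrite('pics/t11.png',r.capture('top')[:,:,::-1])
cv2.imwrite('pics/s11.png',r.capture('scene')[:,:,::-1])
crop('pics/t11.png','pics/t11c.png',360,120,130,110,5)"
```

```text
[ -0.4  12.1 -15.2  -0.  -62.8  59.3]
shift cm in tool axes now [ 6.66  0.88 -0.34] spin -0.01 | tool state 11.675 [ 0.5365 -0.1942  0.1967] [ 1.7999e+02  5.0000e-02 -3.1010e+01] [ 0.08  0.68 -3.05] 0.0219
after spin: [ 6.66  0.88 -0.33]
[[325.57538829 121.3384117 ]]
```

View pics/w11.png

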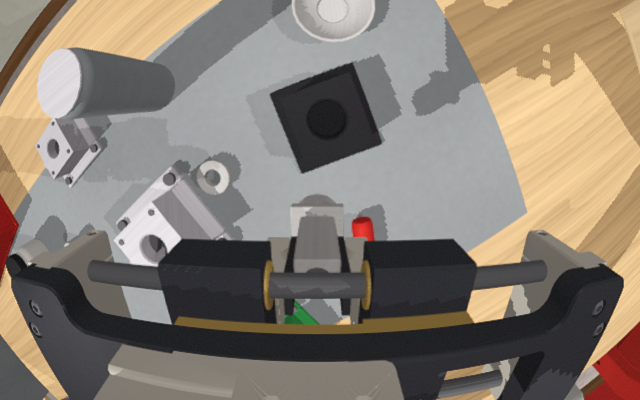

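View pics/t11c.png

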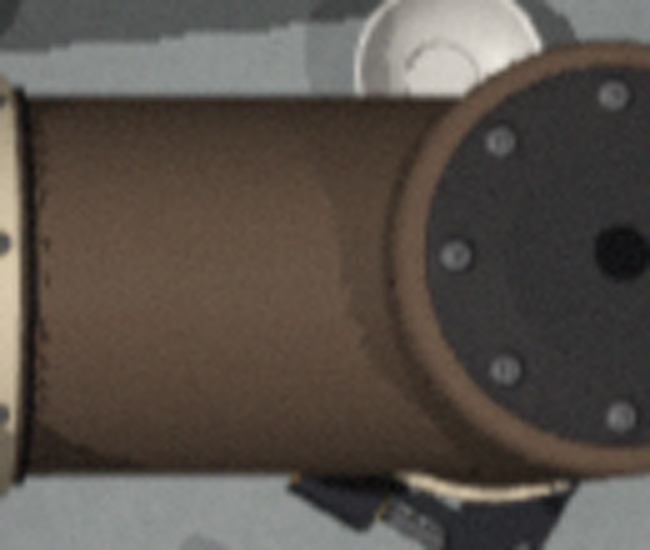

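View pics/s11.png

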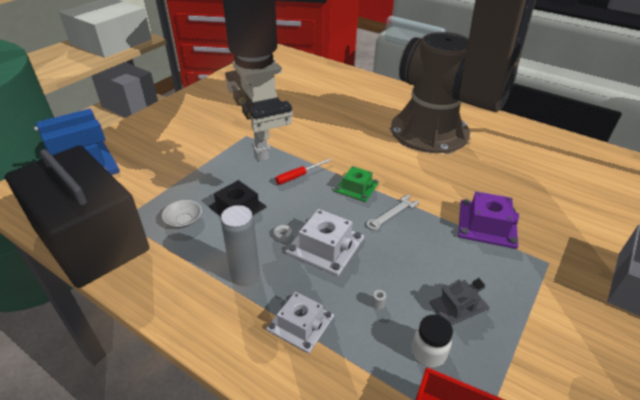

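```bash
python3 - <<'E'
from h import *
im=cv2.imread('pics/w11.png')[55:180,262:392];g=np.clip(im.astype(float)*3.0,0,255).astype(np.uint8)
cv2.imwrite('pics/w11h.png',cv2.resize(g,None,fx=6,fy=6,interpolation=cv2.INTER_CUBIC)[:600])
im=cv2.imread('pics/top0.png')[145:215,385:455];g=np.clip(im.astype(float)*3.0,0,255).astype(np.uint8)
cv2.imwrite('pics/t0h.png',cv2.resize(g,None,fx=8,fy=8,interpolation=cv2.INTER_CUBIC))
E
```

```text
(no output)
```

View pics/w11h.png

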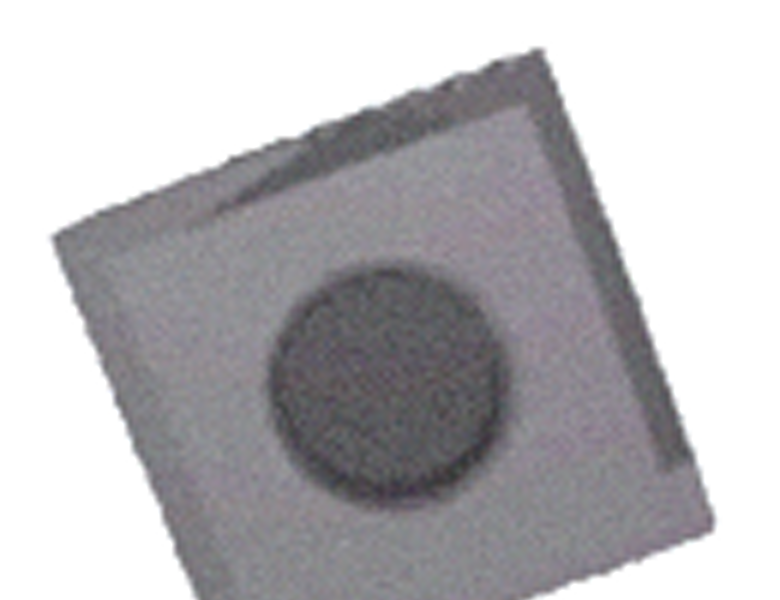

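View pics/t0h.png

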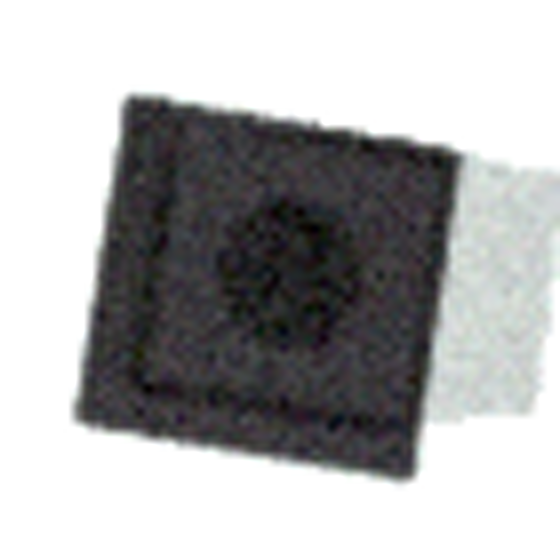

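```bash
python3 - <<'E'
from h import *
W=np.load('pics/w11.npy');print(wr2w((326.6,118.9),.044,W),px2w('top',(420.6,179),.044))
p=wr2w((326.6,118.9),.044,W);togo(p[0],p[1],.14,-31)
E
```

```text
[ 0.59057698 -0.23812791  0.044     ] [ 0.58903006 -0.23460252  0.044     ]
shift cm in tool axes now [6.9  1.07 5.71] spin 0.08 | tool state 11.775 [ 0.5369 -0.1935  0.1971] [-1.7999e+02  1.0000e-02 -3.0920e+01] [ 0.11  0.45 -1.97] 0.022
after spin: [6.9  1.06 5.71]
```

Call:
servo_tool --pt "1.8 3.4 0.5 1 0" --pt "1.8 3.4 0.5 2 0" --pt "1.8 0 0 2 0" --pt "1.8 0 0 0 0" --pt "1.8 0 0 0 0" --pt "1.8 0 0 0 0"

```text
time_s: 12.52
tcp_pos: [0.5907, -0.2377, 0.1486]
eef_rot: [-180.0, -0.1, -30.9]
contact_force: [-0.3, 0.2, -1.5]
gripper_width: 0.0216
```

```bash
python3 - <<'E'
from h import *
for i in range(3):
    W=wcap(f'w12{i}');s=r.get_state();print(s['tcp_pos'],W[:3,3])
im=cv2.imread('pics/w120.png')[90:290,217:417];g=np.clip(im.astype(float)*2.2,0,255).astype(np.uint8)
cv2.imwrite('pics/w12h.png',cv2.resize(g,None,fx=3,fy=3,interpolation=cv2.INTER_CUBIC)[:600])
cv2.imwrite('pics/s12.png',r.capture('scene')[:,:,::-1])
crop('pics/s12.png','pics/s12c.png',180,120,120,110,5)
print(w2wr([.5906,-.238,.044],W))
E
```

```text
[ 0.59053053 -0.23785481  0.14843083] [ 0.65738449 -0.2773042   0.30639283]
[ 0.59039319 -0.2379665   0.14822706] [ 0.65726771 -0.27745495  0.30625016]
[ 0.59029137 -0.23801892  0.14801654] [ 0.65716518 -0.27759114  0.30602554]
[[317.70147668 199.54903412]]
```

View pics/w12h.png

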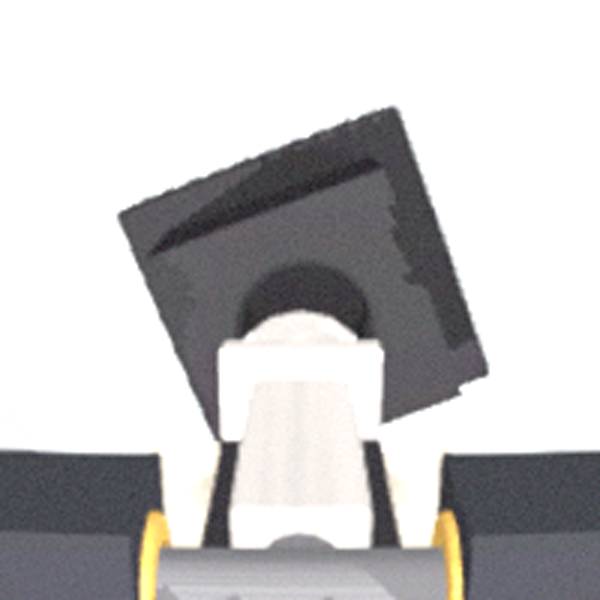

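View pics/s12c.png

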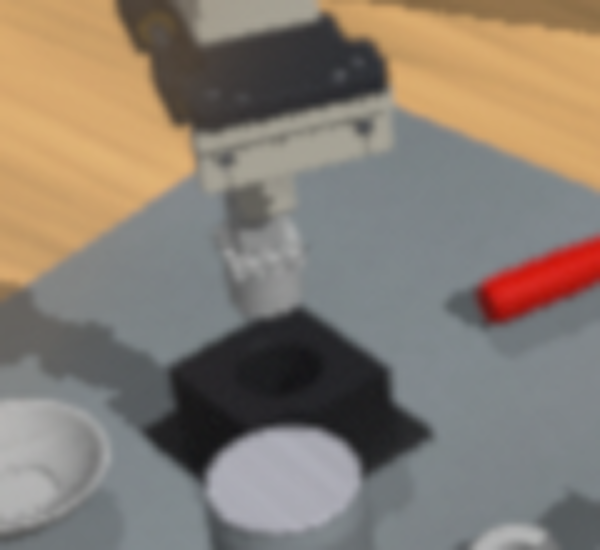

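```bash
python3 - <<'E'
from hang import *
W=np.load('pics/w120.npy')
X=np.array([.857,-.515,0]);Y=np.array([-.515,-.857,0]);c0=np.array([.5906,-.238,.044])
for d in (-2,0,2):
    c=c0+X*d/1e3;print(d,w2wr(c+X*.0195,W),w2wr(c+Y*.0195,W),w2wr(c-Y*.0195,W))
c=lambda x,y:np.array([x,y])/3+[217-.3,90-.3]
obs=[((-30,-17,17),c(219,343)),((-30,17,17),c(383,343)),((30,-11,11),c(231,510)),((30,11,11),c(371,510)),((-30,-11,11),c(252,380)),((-30,11,11),c(353,380))]
print(*hang(W,obs))
E
```

```text
-2 [[318.13720669 180.29464513]] [[340.07897311 201.80595214]] [[296.10504679 201.7525584 ]]
0 [[318.14128708 178.04796686]] [[340.12908783 199.64345475]] [[296.06352327 199.58955219]]
2 [[318.14533803 175.79406148]] [[340.17865074 197.47201742]] [[296.02250887 197.41760186]]
[ 0.9508653  -1.0407651  -1.35462563 88.93007202] [[ 0.75467578  1.69719065]
 [-0.34331461  1.76036329]
 [-0.41669747 -0.03320606]
 [ 0.65063609  0.02810716]
 [-0.65781289 -1.73741134]
 [ 0.04848019 -1.69632994]] [ 0.59155065 -0.23770659  0.14915052]
```

Call:
servo_tool --pt "1.8 0 0.1 1 0" --pt "1.8 0 0 1 0" --pt "1.8 0 0 1 0" --pt "1.8 0 0 0.7 0" --pt "1.8 0 0 0.5 0" --pt "1.8 0 0 0.3 0" --pt "1.8 0 0 0 0"

```text
time_s: 13.6
tcp_pos: [0.5895, -0.2391, 0.102]
eef_rot: [180.0, 0.0, -31.0]
contact_force: [0.5, -0.6, -2.6]
gripper_width: 0.0218
```

```bash
python3 - <<'E'
from h import *
W=wcap('w13');s=r.get_state();print(s['tcp_pos'],s['contact_force'],s['moment'])
im=cv2.imread('pics/w13.png')[90:290,217:417];g=np.clip(im.astype(float)*2.2,0,255).astype(np.uint8)
cv2.imwrite('pics/w13h.png',cv2.resize(g,None,fx=3,fy=3,interpolation=cv2.INTER_CUBIC)[:600])
cv2.imwrite('pics/s13.png',r.capture('scene')[:,:,::-1])
crop('pics/s13.png','pics/s13c.png',180,120,120,110,5)
E
```

```text
[ 0.58967616 -0.23909488  0.1022276 ] [ 0.89342452 -0.35840441 -1.91051218] [-0.03354825 -0.03632766  0.02109822]
```

View pics/w13h.png

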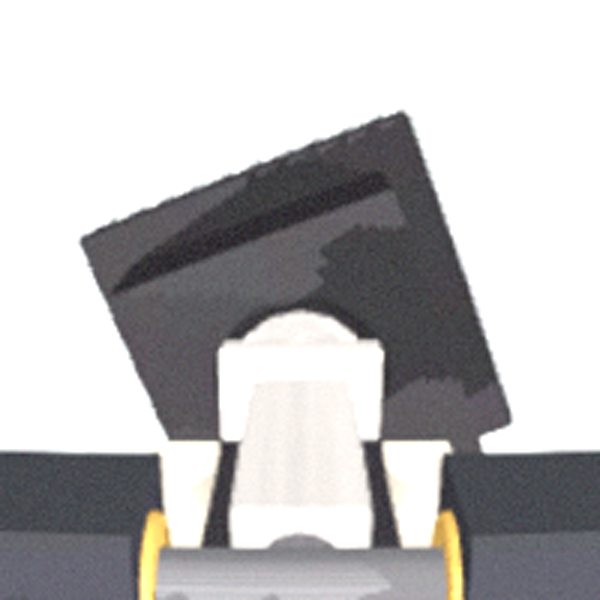

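View pics/s13c.png

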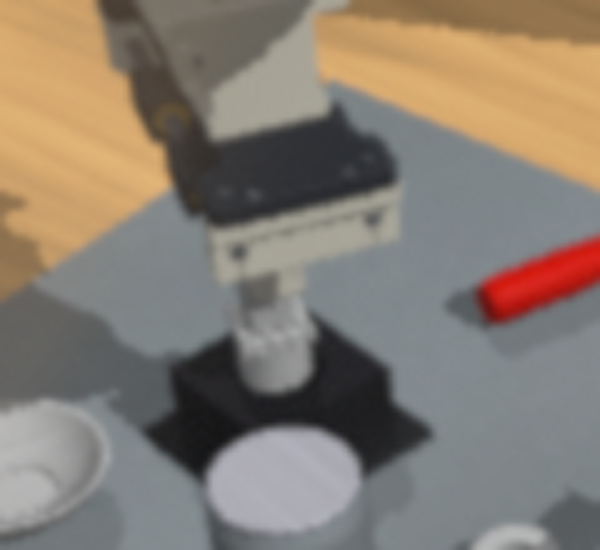

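Call:
servo_tool --pt "1.8 0.1 0.06 0.3 0" --pt "1.8 0 0 0.4 0" --pt "1.8 0 0 0.4 0" --pt "1.8 0 0 0.3 0" --pt "1.8 0 0 0 0"

```text
time_s: 14.32
tcp_pos: [0.5898, -0.2401, 0.0877]
eef_rot: [180.0, 0.0, -31.0]
contact_force: [-0.4, -0.5, -3.4]
gripper_width: 0.0216
```

Call:
servo_tool --pt "1.8 0 0 0.3 0" --pt "1.8 0 0 0.2 0" --pt "1.8 0 0 0 0"

```text
time_s: 14.7
tcp_pos: [0.59, -0.2401, 0.0829]
eef_rot: [180.0, 0.0, -31.0]
contact_force: [0.5, 0.3, -2.8]
gripper_width: 0.0216
```

```bash
python3 - <<'E'
from h import *
W=wcap('w14');s=r.get_state();print(s['tcp_pos'],s['contact_force'],s['moment'])
im=cv2.imread('pics/w14.png')[90:290,217:417];g=np.clip(im.astype(float)*2.2,0,255).astype(np.uint8)
cv2.imwrite('pics/w14h.png',cv2.resize(g,None,fx=3,fy=3,interpolation=cv2.INTER_CUBIC)[:600])
E
```

```text
[ 0.59001604 -0.24010241  0.08298789] [-0.28452568 -0.05441304 -2.86886417] [ 0.04114069  0.01854958 -0.05286511]
```

View pics/w14h.png

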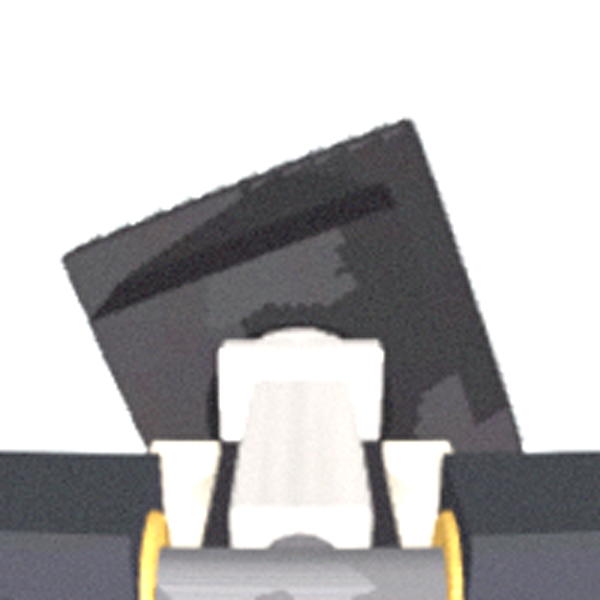

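Call:
servo_tool --pt "1.8 0 0 0.2 0" --pt "1.8 0 0 0.15 0" --pt "1.8 0 0 0 0"

```text
time_s: 15.12
tcp_pos: [0.5899, -0.2401, 0.0794]
eef_rot: [180.0, 0.0, -31.0]
contact_force: [0.9, 0.9, -1.8]
gripper_width: 0.0218
```

Call:
servo_tool --pt "1.8 0 0 0.1 0" --pt "1.8 0 0 0.1 0" --pt "1.8 0 0 0 0"

```text
time_s: 15.5
tcp_pos: [0.5902, -0.2402, 0.0787]
eef_rot: [180.0, -0.0, -31.0]
contact_force: [-2.8, 2.0, 5.7]
gripper_width: 0.0215
```

Call:
servo_tool --pt "3 0 0 0 0" --pt "5 0 0 0 0" --pt "5 0 0 0 0" --pt "5 0 0 0 0"

```text
time_s: 16.0
tcp_pos: [0.5901, -0.2401, 0.0775]
eef_rot: [180.0, 0.0, -31.0]
contact_force: [0.0, 0.3, 0.0]
gripper_width: 0.0487
```

```bash
python3 - <<'E'
from h import *
W=wcap('w15');s=r.get_state();print(s['tcp_pos'],s['contact_force'],s['gripper_width'])
im=cv2.imread('pics/w15.png')[90:290,217:417];g=np.clip(im.astype(float)*2.2,0,255).astype(np.uint8)
cv2.imwrite('pics/w15h.png',cv2.resize(g,None,fx=3,fy=3,interpolation=cv2.INTER_CUBIC)[:600])
E
```

```text
[ 0.59005949 -0.24013655  0.07746888] [-0.39171587  0.32231893  0.55982037] 0.049357616288547346
```

View pics/w15h.png

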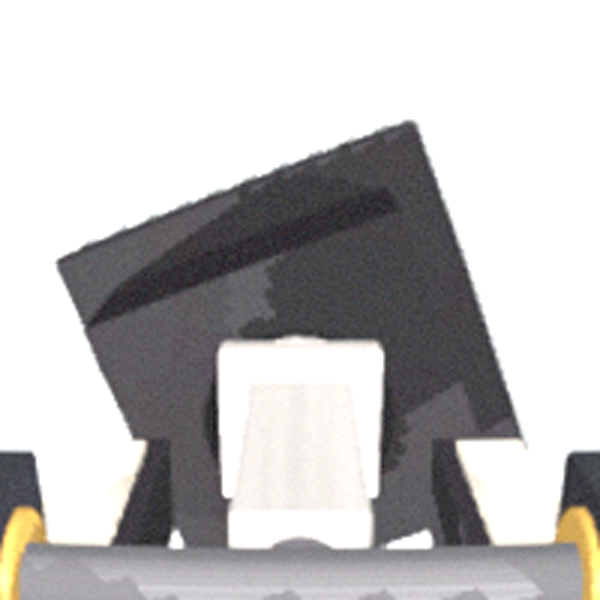

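Call:
servo_tool --pt "7 0 0 -2 0" --pt "7 0 0 -4 0" --pt "7 -2 0 -4 0" --pt "7 -3 0 0 0" --pt "7 0 0 0 0" --pt "7 0 0 0 0"

```text
time_s: 16.8
tcp_pos: [0.5475, -0.2144, 0.1777]
eef_rot: [-180.0, -0.0, -31.0]
contact_force: [0.0, 0.1, 0.6]
gripper_width: 0.0701
```

```bash
python3 - <<'E'
from h import *
W=wcap('w16');s=r.get_state();print(s['tcp_pos'],s['contact_force'],s['gripper_width'])
im=cv2.imread('pics/w16.png')[60:240,237:417];g=np.clip(im.astype(float)*1.8,0,255).astype(np.uint8)
cv2.imwrite('pics/w16h.png',cv2.resize(g,None,fx=3.3,fy=3.3,interpolation=cv2.INTER_CUBIC)[:600])
cv2.imwrite('pics/s16.png',r.capture('scene')[:,:,::-1])
crop('pics/s16.png','pics/s16c.png',180,120,120,110,5)
E
```

```text
[ 0.54757708 -0.21452587  0.17736522] [-0.61836464 -0.26000656 -0.45615206] 0.06982970286851824
```

View pics/w16h.png

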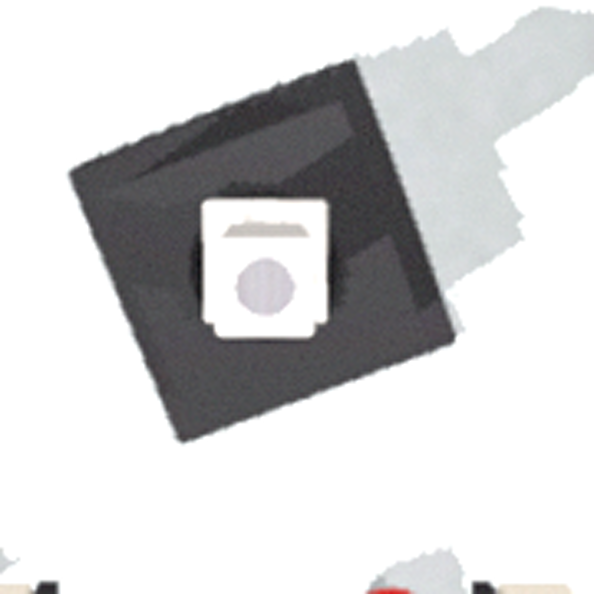

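View pics/s16c.png

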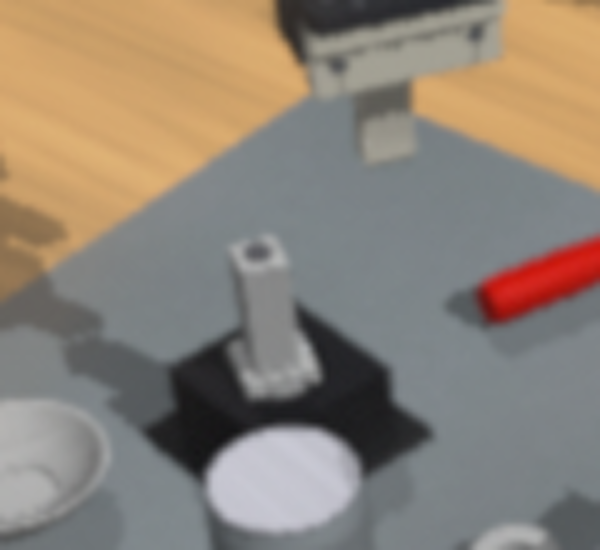

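```bash
python3 - <<'E'
from hang import *
W=np.load('pics/w16.npy');c=lambda x,y:np.array([x,y])/3.3+[237-.35,60-.35]
print(wr2w(c(265,287),.112,W))
# flange top face corners far edge (top at .052) , front edge
print(wr2w(c(204,200),.052,W),wr2w(c(328,200),.052,W),(wr2w(c(204,200),.052,W)+wr2w(c(328,200),.052,W))/2-.017*np.array([.857,-.515,0]))
p=wr2w(c(265,287),.112,W);togo(p[0],p[1],.0632,-31)
E
```

```text
[ 0.59188956 -0.24035915  0.112     ]
[ 0.61533353 -0.23485564  0.052     ] [ 0.59780014 -0.26405111  0.052     ] [ 0.59199784 -0.24069838  0.052     ]
shift cm in tool axes now [ 5.13 -0.08 11.39] spin -0.01 | tool state 16.9 [ 0.5476 -0.2146  0.1771] [ 1.7998e+02  3.0000e-02 -3.1010e+01] [ 0.59  0.01 -0.42] 0.0701
after spin: [ 5.13 -0.07 11.39]
```

Call:
servo_tool --pt "7 3 0 0 0" --pt "7 2.1 -0.07 0 0" --pt "7 0 0 3 0" --pt "7 0 0 4 0" --pt "7 0 0 3 0" --pt "7 0 0 1.3 0" --pt "7 0 0 0 0" --pt "7 0 0 0 0"

```text
time_s: 17.9
tcp_pos: [0.5923, -0.2403, 0.0657]
eef_rot: [-180.0, -0.1, -31.0]
contact_force: [0.7, -0.0, 0.6]
gripper_width: 0.0703
```

Call:
servo_tool --pt "4 0 0 0 0" --pt "1.8 0 0 0 0" --pt "1.8 0 0 0 0" --pt "1.8 0 0 0 0" --pt "1.8 0 0 0 0" --pt "1.8 0 0 0 0" --pt "1.8 0 0 0 0" --squeeze 15

```text
time_s: 18.77
tcp_pos: [0.5912, -0.24, 0.0645]
eef_rot: [180.0, 0.0, -31.0]
contact_force: [-0.1, 0.0, 1.3]
gripper_width: 0.022
```

Call:
servo_tool --pt "1.8 0 0 0 0" --pt "1.8 0 0 0 0" --pt "1.8 0 0 -1 0" --pt "1.8 0 0 -3 0" --pt "1.8 0 0 -4 0" --pt "1.8 0 0 -3 0" --pt "1.8 -1 -1 0 0" --pt "1.8 -3.2 -3.2 0 0" --squeeze 40

```text
time_s: 19.77
tcp_pos: [0.5763, -0.1824, 0.1738]
eef_rot: [180.0, 0.0, -31.2]
contact_force: [0.7, 0.1, -2.3]
gripper_width: 0.0216
```

Call:
servo_tool --pt "1.8 -4 -4.1 0 0" --pt "1.8 -4 -4.1 0 0" --pt "1.8 -4 -4.1 0 0" --pt "1.8 -3 -3 0 0" --pt "1.8 -0.9 -1 0 0" --pt "1.8 0 0 0 0" --pt "1.8 0 0 0 0"

```text
time_s: 20.65
tcp_pos: [0.5244, 0.0386, 0.1742]
eef_rot: [180.0, 0.0, -31.0]
contact_force: [-0.6, 0.1, -2.1]
gripper_width: 0.0218
```

```bash
python3 - <<'E'
from h import *
W=wcap('w17');s=r.get_state();print(s['tcp_pos'],s['contact_force'],s['gripper_width'],s['joints'].round(1))
print(w2wr([.575,.008,.06],W))
E
```

```text
[0.5244579  0.03836614 0.1741843 ] [ 0.24601361  0.69393035 -2.70074479] 0.02196706479450929 [ 25.6   9.  -22.3  -0.  -58.8  33.4]
[[317.77853931 131.31006774]]
```

View pics/w17.png

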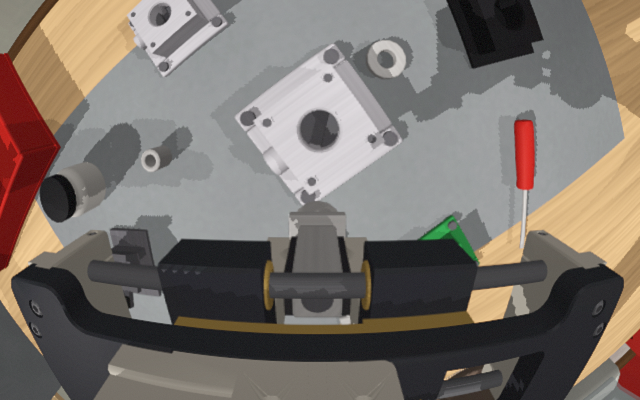

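```bash
python3 - <<'E'
from h import *
im=cv2.imread('pics/w17.png')
a=im[40:215,230:405];cv2.imwrite('pics/w17h.png',cv2.resize(a,None,fx=3.4,fy=3.4,interpolation=cv2.INTER_CUBIC))
b=np.clip(im[95:165,285:355].astype(float)*2.0,0,255).astype(np.uint8);cv2.imwrite('pics/w17b.png',cv2.resize(b,None,fx=8,fy=8,interpolation=cv2.INTER_CUBIC))
E
```

```text
(no output)
```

View pics/w17h.png

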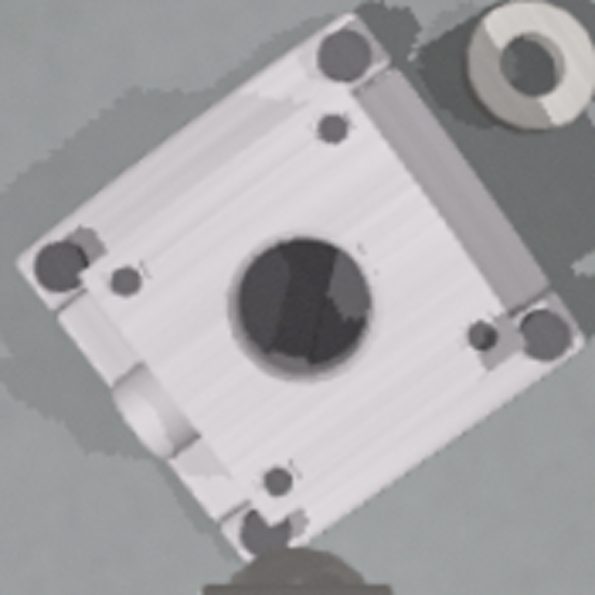

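View pics/w17b.png

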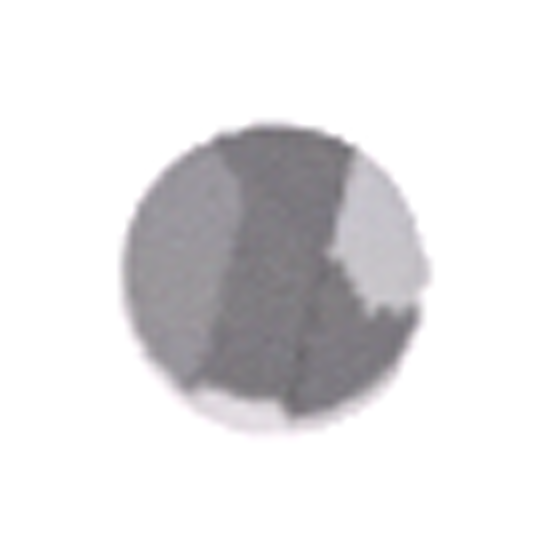

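```bash
python3 - <<'E'
from h import *
W=np.load('pics/w17.npy');c=lambda x,y:np.array([x,y])/8+[285-.44,95-.44]
for A,B in [((350,160),(290,400)),((242,190),(205,380)),((225,140),(190,390))]:
    a,b=wr2w(c(*A),.038,W),wr2w(c(*B),.038,W);d=a-b;print(a.round(4),b.round(4),'dir',np.degrees(np.arctan2(d[1],d[0])))
m=wr2w(c(276,277),.06,W);print('mouth',m)
# housing orientation from top block edges in w17h
k=lambda x,y:np.array([x,y])/3.4+[230-.35,40-.35]
for A,B,z in [((352,12),(22,262),.012),((582,345),(300,548),.012),((355,95),(505,312),.06),((385,75),(550,285),.012)]:
    a,b=wr2w(k(*A),z,W),wr2w(k(*B),z,W);d=a-b;print('edge',np.degrees(np.arctan2(d[1],d[0])))
togo(m[0],m[1],.16,-31)
E
```

```text
[ 0.5822 -0.0079  0.038 ] [0.5613 0.0128 0.038 ] dir -44.74508466867351
[0.5857 0.0047 0.038 ] [0.5686 0.0202 0.038 ] dir -42.065569423932786
[0.5918 0.0034 0.038 ] [0.5685 0.0223 0.038 ] dir -39.09159058400844
mouth [0.5760299 0.0060772 0.06     ]
edge -84.3154448665465
edge -84.10189952877684
edge 4.272157744875253
edge 8.147376923325766
shift cm in tool axes now [6.08 0.1  1.42] spin -0.06 | tool state 20.7 [0.5245 0.0384 0.1742] [ 1.7996e+02  3.0000e-02 -3.1060e+01] [ 0.25  0.69 -2.7 ] 0.022
after spin: [6.08 0.11 1.42]
```

Call:
servo_tool --pt "1.8 3 0.1 0 0" --pt "1.8 2.5 0 1 0" --pt "1.8 0.5 0 1 0" --pt "1.8 0 0 1 0" --pt "1.8 0 0 1 0" --pt "1.8 0 0 0 0" --pt "1.8 0 0 0 0"

```text
time_s: 21.58
tcp_pos: [0.5756, 0.0078, 0.135]
eef_rot: [-180.0, -0.0, -31.0]
contact_force: [0.9, 0.3, -2.9]
gripper_width: 0.0218
```

```bash
python3 - <<'E'
from h import *
W=wcap('w18');s=r.get_state();print(s['tcp_pos'],s['contact_force'],s['gripper_width'])
crop('pics/w18.png','pics/w18h.png',230,110,170,150,4)
cv2.imwrite('pics/s18.png',r.capture('scene')[:,:,::-1]);crop('pics/s18.png','pics/s18c.png',260,140,120,140,4.2)
X=np.array([.857,-.515,0]);Y=np.array([-.515,-.857,0]);m=np.array([.576,.0061,.06])
for v in (X,Y,-Y): print(w2wr(m+.0182*v,W))
E
```

```text
[0.57567098 0.00776881 0.13515341] [-0.63015461 -0.30411874 -2.62115985] 0.021804581958167216
[[319.40131587 186.34417988]]
[[342.2912399 208.6736893]]
[[296.3642848  208.64601306]]
```

View pics/w18h.png

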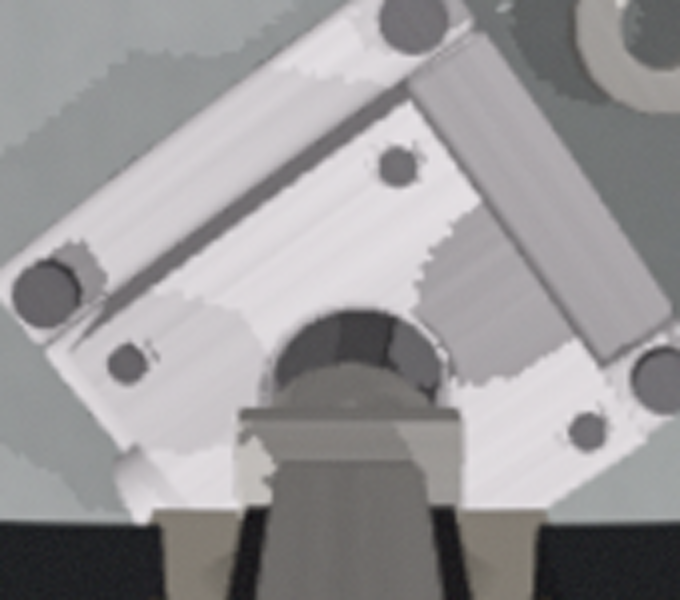

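View pics/s18c.png

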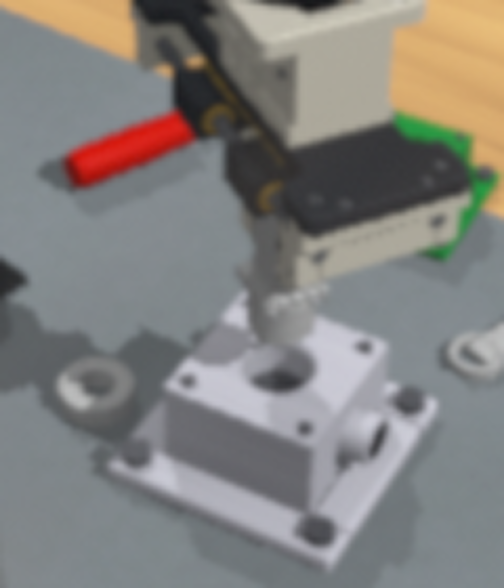

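```bash
python3 - <<'E'
from h import *
W=np.load('pics/w18.npy');s=r.get_state();t=s['tcp_pos']
X=np.array([.857,-.515,0]);Y=np.array([-.515,-.857,0]);Z=np.array([0,0,1])
for dz in (.0165,.0175,.0185):
  for dx in (0,.001):
    o=t+Z*dz+X*dx
    print(dz,dx,[((w2wr(o+a,W)[0]-[230,110]+.4)*4).round(0).tolist() for a in (X*.017-Y*.017-Z*.030,X*.017+Y*.017-Z*.030,X*.017+Y*.017-Z*.038,X*.011-Z*.03,X*.017-Z*.062)])
E
```

```text
0.0165 0 [[237.0, 424.0], [469.0, 425.0], [464.0, 407.0], [353.0, 463.0], [353.0, 362.0]]
0.0165 0.001 [[237.0, 418.0], [469.0, 418.0], [464.0, 401.0], [353.0, 456.0], [353.0, 356.0]]
0.0175 0 [[237.0, 427.0], [469.0, 427.0], [465.0, 409.0], [353.0, 465.0], [353.0, 364.0]]
0.0175 0.001 [[236.0, 420.0], [470.0, 420.0], [465.0, 403.0], [353.0, 459.0], [353.0, 358.0]]
0.0185 0 [[236.0, 429.0], [470.0, 429.0], [465.0, 411.0], [353.0, 468.0], [353.0, 365.0]]
0.0185 0.001 [[236.0, 422.0], [470.0, 423.0], [465.0, 405.0], [353.0, 461.0], [353.0, 360.0]]
```

Call:
servo_tool --pt "1.8 -0.04 0.14 0.7 0" --pt "1.8 0 0 0.9 0" --pt "1.8 0 0 0.8 0" --pt "1.8 0 0 0.3 0" --pt "1.8 0 0 0 0" --pt "1.8 0 0 0 0"

```text
time_s: 22.42
tcp_pos: [0.5747, 0.0065, 0.1078]
eef_rot: [-180.0, -0.0, -31.0]
contact_force: [0.3, -0.3, -2.6]
gripper_width: 0.0218
```

```bash
python3 - <<'E'
from h import *
W=wcap('w19');s=r.get_state();print(s['tcp_pos'],s['contact_force'],s['gripper_width'])
crop('pics/w19.png','pics/w19h.png',230,110,170,150,4)
cv2.imwrite('pics/s19.png',r.capture('scene')[:,:,::-1]);crop('pics/s19.png','pics/s19c.png',290,190,70,70,8)
E
```

```text
[0.57469909 0.00654297 0.10785532] [ 0.14036771 -0.38584025 -3.61121869] 0.021860890370696617
```

View pics/w19h.png

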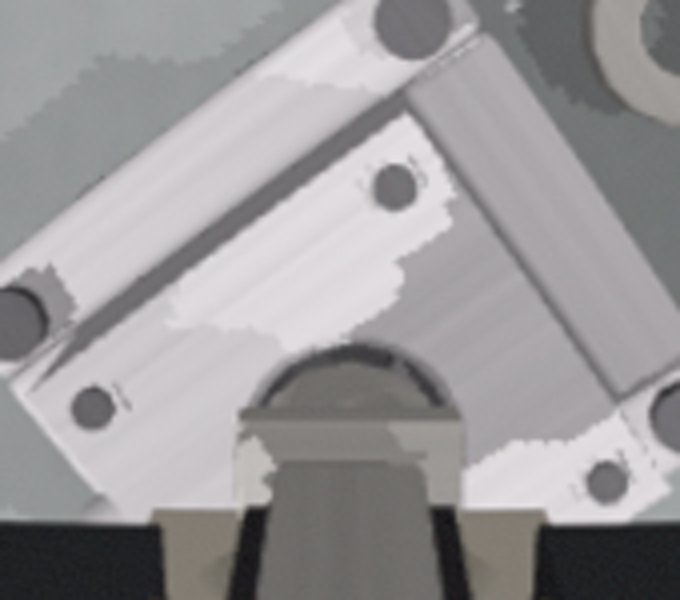

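View pics/s19c.png

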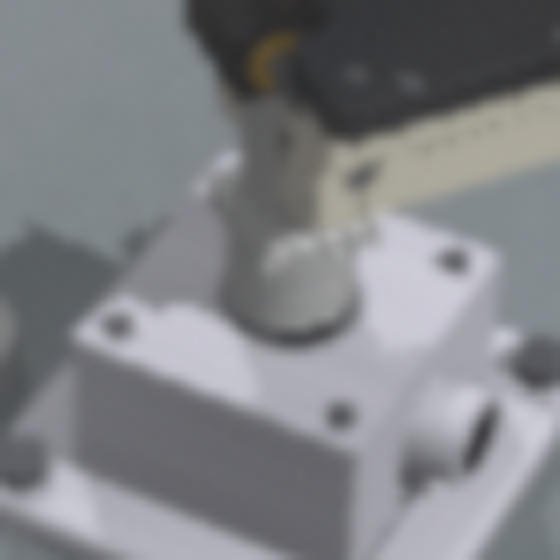

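Call:
servo_tool --pt "1.8 0.02 0.06 0.2 0" --pt "1.8 0 0 0.2 0" --pt "1.8 0 0 0.2 0" --pt "1.8 0 0 0 0"

```text
time_s: 23.02
tcp_pos: [0.5741, 0.0058, 0.1013]
eef_rot: [180.0, 0.0, -31.0]
contact_force: [0.1, -0.0, -3.3]
gripper_width: 0.0215
```

Call:
servo_tool --pt "1.8 0 0 0.25 0" --pt "1.8 0 0 0.25 0" --pt "1.8 0 0 0.2 0" --pt "1.8 0 0 0 0"

```text
time_s: 23.52
tcp_pos: [0.5742, 0.0058, 0.0943]
eef_rot: [180.0, 0.0, -31.0]
contact_force: [-0.4, 0.6, -2.7]
gripper_width: 0.0222
```

Call:
servo_tool --pt "1.8 0 0 0.15 0" --pt "1.8 0 0 0.1 0" --pt "1.8 0 0 0.1 0" --pt "1.8 0 0 0 0"

```text
time_s: 24.02
tcp_pos: [0.5742, 0.0058, 0.091]
eef_rot: [180.0, 0.0, -31.0]
contact_force: [0.4, 0.2, -2.2]
gripper_width: 0.0215
```

Call:
servo_tool --pt "1.8 0 0 0.1 0" --pt "1.8 0 0 0.1 0" --pt "1.8 0 0 0 0"

```text
time_s: 24.4
tcp_pos: [0.5746, 0.0058, 0.0898]
eef_rot: [-180.0, -0.0, -31.0]
contact_force: [-2.9, 1.0, 4.1]
gripper_width: 0.0216
```

Call:
servo_tool --pt "1.8 0 0 0 3" --pt "1.8 0 0 0 3" --pt "1.8 0 0 0 3" --pt "1.8 0 0 0 1" --pt "1.8 0 0 0 0"

```text
time_s: 25.02
tcp_pos: [0.5742, 0.0058, 0.0889]
eef_rot: [180.0, 0.0, -41.0]
contact_force: [0.7, -0.1, -2.5]
gripper_width: 0.0217
```

Call:
servo_tool --pt "1.8 0 0 0.2 2" --pt "1.8 0 0 0.2 0" --pt "1.8 0 0 0 0"

```text
time_s: 25.4
tcp_pos: [0.5741, 0.0058, 0.0848]
eef_rot: [180.0, 0.0, -43.0]
contact_force: [-0.7, -0.0, -2.6]
gripper_width: 0.0219
```

Call:
servo_tool --pt "1.8 0 0 0.15 0" --pt "1.8 0 0 0.1 0" --pt "1.8 0 0 0 0"

```text
time_s: 25.78
tcp_pos: [0.5743, 0.0058, 0.0826]
eef_rot: [180.0, -0.0, -43.0]
contact_force: [0.4, -0.2, -2.1]
gripper_width: 0.0222
```

Call:
servo_tool --pt "1.8 0 0 0.1 0" --pt "1.8 0 0 0.1 0" --pt "1.8 0 0 0 0"

```text
time_s: 26.15
tcp_pos: [0.5744, 0.0058, 0.0824]
eef_rot: [-180.0, -0.0, -43.0]
contact_force: [-6.3, 1.6, 14.1]
gripper_width: 0.0215
```

Call:
servo_tool --pt "1.8 0 0 -0.15 0" --pt "1.8 0 0 0 0" --pt "3 0 0 0 0" --pt "5 0 0 0 0" --pt "6 0 0 0 0" --pt "6 0 0 0 0"

```text
time_s: 26.9
tcp_pos: [0.5743, 0.0058, 0.082]
eef_rot: [180.0, 0.0, -43.0]
contact_force: [0.7, 0.5, -0.1]
gripper_width: 0.0543
```

Call:
servo_tool --pt "7 0 0 -2 0" --pt "7 0 0 -4 0" --pt "7 -2 0 -4 0" --pt "7 -3 0 0 0" --pt "7 0 0 0 0" --pt "7 0 0 0 0"

```text
time_s: 27.65
tcp_pos: [0.5379, 0.0399, 0.1821]
eef_rot: [-180.0, -0.0, -43.0]
contact_force: [-0.9, -1.1, 1.2]
gripper_width: 0.0699
```

```bash
python3 - <<'E'
from h import *
W=wcap('w20');s=r.get_state();print(s['time_s'],s['tcp_pos'],s['contact_force'],s['gripper_width'])
crop('pics/w20.png','pics/w20h.png',230,60,170,150,4)
cv2.imwrite('pics/s20.png',r.capture('scene')[:,:,::-1]);crop('pics/s20.png','pics/s20c.png',280,170,95,95,6)
yaw=np.radians(-43);X=np.array([np.cos(yaw),np.sin(yaw),0]);Y=np.array([np.sin(yaw),-np.cos(yaw),0]);m=np.array([.5747,.0060,0])
for zt in (0,.008):
  print('offset',zt,[(np.array((w2wr(m+X*a+Y*b+np.array([0,0,z+zt]),W)[0]-[230,60]+.4)*4)).round(0).tolist() for a,b,z in ((.017,-.017,.07),(.017,.017,.07),(-.011,-.011,.13),(-.011,.011,.13),(0,0,.13))])
E
```

```text
27.7 [0.53796401 0.03973897 0.18184541] [-0.25711043 -0.04603197 -0.04372782] 0.07032908459529404
offset 0 [[273.0, 251.0], [430.0, 251.0], [288.0, 428.0], [416.0, 428.0], [352.0, 364.0]]
offset 0.008 [[270.0, 253.0], [433.0, 253.0], [285.0, 437.0], [418.0, 437.0], [352.0, 371.0]]
```

View pics/w20h.png

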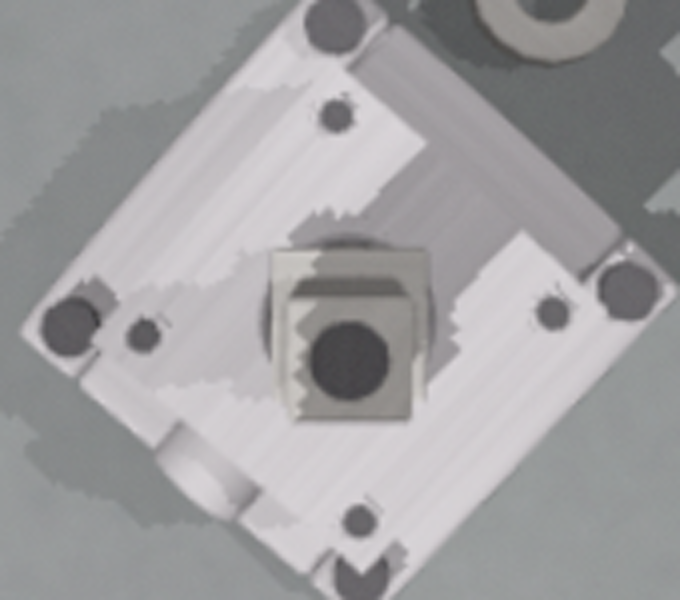

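View pics/s20c.png

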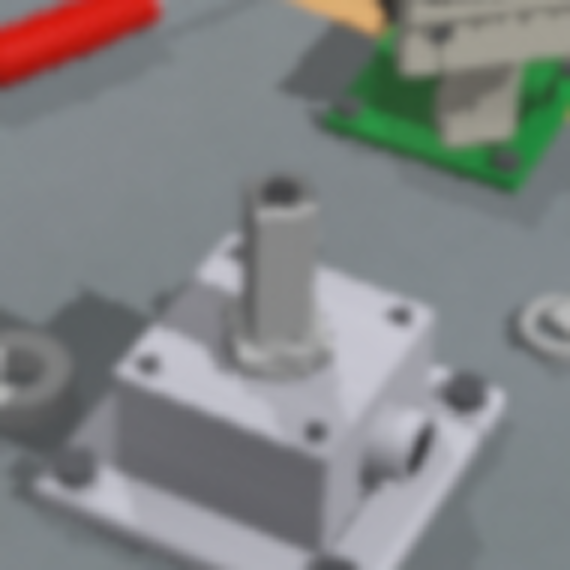

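```bash
python3 -c "
from plant import r
print(r.close_job())"
```

```text
the job is handed in; nothing more can be done
None
```

The adapter is standing in the bore of the larger grey-white housing, let go. The checks show it fully home, and I handed the job in at about 27.8 s.

**How it went**
- I gripped the overhanging end of the stem and lifted the adapter off its rest. I then eased the grip near the bench until it swung upright.
- I set it in the black holder and let go. A look from above showed it upright with its flange on the rim.
- I took it again by the stem and lowered it into the bore until the key touched the coupling, at about 7 N.
- A first look into the bore showed the slot at about −43° in world yaw. I turned the adapter from −31° towards it until the key dropped in.
- I lowered it until it bottomed out. The largest measured tool force there was about 15 N. I then opened the fingers and backed the arm clear.

**Last checks**
- **Depth:** the tool dropped about 7.5 mm between resting on the coupling and bottoming out, against the expected 8 mm.
- **Picture:** flange and stem widths and positions in the wrist image fit the home position better than one 8 mm higher. The scene image shows the adapter upright.
- **Bystanders:** the ones in view looked unmoved. I saw no contact with any of them, but I did not measure their positions again.

**Disagreements**
- **Slip:** at the lightest grip, 3 N, the adapter slid about 1.5 cm down until its key was at about bench level. I moved the gripper back down the stem before carrying on.
- **Camera offset:** the cameras disagreed by 2–4 mm on where the hole and bore were. I went by the close wrist views.

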